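# Charge the pigment mill's grinding jar with its balls

### The arm

A 6-joint arm with a two-finger parallel gripper is mounted at the origin on the work surface. World frame = base frame: x ahead of the robot, y to its left, z up, the work surface at z = 0. Lengths are in mm, angles in rad, forces in N, time in s.
With the tool pointing down it reaches from about 400 to 925 mm from the base axis. Payload 12.5 kg.
Tool frame: the origin (TCP) lies at the centre of the arm's flange, where the gripper is bolted on; the fingertips stand 190 mm ahead of it and the grasp point (between the pads) lies 171 mm ahead of it; z points along the fingers, y is the line along which they close (so a half turn about z gives the same grasp; the last joint's range is limited). The gripper opens to 95 mm and grips with 3 to 60 N. Pads are 20 mm wide; open, the fingers measure 119 mm over their backs; the gripper's body (75 mm by 180 mm) begins 59 mm behind the grasp point.
Start: joints at [-1.282, 0.491, 1.559, -0, 1.092, -0.106], TCP at [240.409, -576.913, 404.761] pointing down, gripper open.
Joint ranges: [-3.1, 3.1], [-0.84, 2.19], [0.05, 2.79], [-1.13, 4.28], [0.06, 2.93], [-2.69, 2.69]. Speed limits (rad/s): [2.22, 2.22, 2.79, 3.14, 3.14, 3.14].

### API

Orientations are given as [roll, pitch, yaw] about the fixed x, y, z axes, in that order (R = Rz(yaw) Ry(pitch) Rx(roll)).
In Python, from cell import env, read_camera, search_frame, cut_out gives the robot as it stands. The module is installed in compiled form; this text tells all that it offers.
- The arm moves only by the tool move_arm, never from a script. Its argument "commands" is a list of rows, each a list of 3 entries, a list of its own where there are three numbers: the shift along the world's x, y, z normalised to -1 to 1, where 1 is 0.03 m, then the turn about the world's z normalised to -1 to 1, where 1 is 0.08 rad, then the opening, from -1 (shut) to 1 (fully open), so that 0 is half open. A call has 1 to 20 rows; each row shifts and turns the commanded pose from where the row before left it; what a row does not reach is not made up. A row lasts 1/12 s, in which the tool goes at most 41.7 mm and 7.16 degrees, less where a joint would pass 70% of its speed; a pose out of reach is approached as far as the arm can. A call with a number of a shift or a turn outside -1 to 1 is refused whole. A call with a gripper value outside its range is refused whole. The fingers move at their own pace and stop on an object; the grip force is fixed at half the most. Time passes only in rows, so rows that do not move let the fingers close. It gives the time, the measured TCP pose, the force, the opening and the grip force at its end, in the units of the state.
- env.state(): the state, without advancing time (a new reading comes with each control period).
- read_camera(name): name is "scene" or "side" or "wrist"; returns a dict with "image" (480x640x3 uint8, red, green, blue), "fx", "fy", "cx", "cy" (pixels), "rvec" (rotation vector, rad) and "tvec" (3), from world to camera coordinates, as OpenCV has them. Camera axes: x right, y down, z forward; pixel columns grow to the right and rows downward; lengths in mm; the calibration is good to about 2 mm. A picture is of the moment at which its call begins. There is no depth.
- env.job_done(): hands the job in; it is judged then, once.
Trained networks look in a picture, given as the dict that the camera call returned (one of the last four; its "shot" number tells which), for a name from the list of things; names that differ only in an ending like _2 or _b are one class to them, and where a whole thing is asked for, a point or a joint stands for the part that bears it (a point fixed in the world has none). Each returns a list of dicts, best first, with "confidence" (0 to 1); they miss things now and then, are a little off and sometimes report something else, mostly with a low value. They report only what shows in the picture. A call takes as long as a camera call. They do not tell look-alikes from the thing itself.
- search_frame(thing, picture): "at" ([column, row] in pixels, amid what is visible of it).
- cut_out(thing, picture): "region" (480x640 bool, what is visible of it) and "at" ([column, row] in pixels, amid what is visible of it).
The state is a dict: "t": time; "joints": joint angles; "qvel": joint speeds; "tau": joint torques, N m; "eef_pos": TCP position; "tcp_rot": TCP orientation; "ft_force": force on the tool from outside, world axes, zero at the start; "moment": the same for the moment, N m; "opening": opening from 0.0 (shut) to 1.0 (fully open); "grip_force": force on a finger pad.
Only numpy, scipy, OpenCV 4.12 (cv2) and the standard library are available. Lean on these libraries where they do the work, as an engineer would, in place of code of your own. Each camera call takes 0.05 s, during which the arm holds its last target. There are 200 camera calls.

### The job

Turn the mill's big wheel by its rim until the mark on the rim faces the fixed pointer on the base. Then pick up the scoop with the three steel balls, rest its spout just inside the jar's mouth while the scoop is still level, and only then tilt it so that all three balls run into the jar, keeping the spout in the mouth until the last one is in. Finally stand the empty scoop upright back on its cork pad and let go, with the mark still at the pointer and the bottle, brush pot and mallet left where they are.

Things in the scene. Friction and masses are not known exactly. Their poses are not given: they have to be found in the camera images.
- wheel (a joint): turn of the mill's wheel about its upright axis, rad: 0 when the rim's mark faces the pointer, growing counter-clockwise seen from above; starts between 0.7 and 1.4, so it must be turned clockwise. It turns freely with a light drag (about 3 N at the rim) and stays where it is left.
- wheel_centre (a point): point on the wheel's upright axis at the height to pinch the rim, 80 mm above the bench; x points from pointer to axis. The bare aluminium wheel is a dish: floor 56 mm above the bench and an upright rim wall all round, 12 mm thick (outer radius 110, inner 98 mm), its top 92 mm above the bench, to be pinched across the wall from above. It stands on a fixed grey base, 300 mm across, 34 mm high.
- wheel_mark (a point): black engraved mark, 6 mm wide, across the rim's top and down its outside; this point is on the rim's top, 104 mm from the axis, on the line from the axis through the jar. Opposite the jar the wheel carries a round counterweight, 44 mm across, lower than the rim, its centre 55 mm from the axis
- pointer (a point): tip of the small fixed steel pointer on the base just outside the rim, 112 mm from the axis, 42 mm above the bench and lower than the rim
- jar_mouth (a point): centre of the round mouth of the steel grinding jar, at the level of its rim, 132 mm above the bench; the jar is fixed upright on the wheel, its axis 50 mm from the wheel's axis, and turns with it. Mouth 56 mm clear across, neck 66 mm outside and 14 mm tall, widening to an 84 mm body, 70 mm deep inside. z up.
- scoop_grip (a point): centre of the grip of the loose aluminium scoop, close over its centre of mass: a level wooden bar 106 mm long, 14 mm wide and 18 mm tall, running along the scoop over the trough from a rear post; 90 mm above the underside of the foot. The scoop weighs about 0.3 kg with 0.13 kg of balls. x points to the spout, y is across, z up.
- scoop_lip (a point): end of the spout, middle of its floor's upper face at the tip: 85 mm ahead of the grip's centre and 73 mm below it. Spout and trough are one channel, 33 mm wide outside, 27 inside, walls 20 mm tall. Axes as the grip's.
- scoop_foot (a point): centre of the underside of the scoop's round flat foot, 60 mm across, 5 mm behind the grip's centre and 90 mm below it; the scoop stands on this foot. From the back the trough floor rises forward by 17.5 degrees for 94 mm, so the balls lie at the back while the scoop is level; then the spout falls forward by 32 degrees for 47 mm. Tilted nose down by 40 degrees the balls run out one after another
- pad: round cork pad, 160 mm across and 6 mm thick, fixed to the bench; the scoop stands on it at the start; origin at the centre of its underside
- ball1: steel grinding ball, 22 mm across, rearmost in the scoop; origin at its centre
- ball2: the same, the middle ball
- ball3: the same, the ball nearest the spout
- bottle: bystander: bottle standing upright, 60 mm across, 140 mm tall; origin at the centre of its underside
- brush_pot: bystander: white pot of brushes, 92 mm across, 200 mm tall with the brushes; origin at the centre of its underside
- mallet: bystander: wooden mallet lying on the bench, 240 mm long; 26 mm tall; origin under the middle of its length
There are look-alikes about, which are no part of the job. Of the things shaped like the part that bears scoop_grip, the aluminium one is meant.

How it is judged:
By the outcome, as a careful person would: the job done as asked, in the order asked, and still so for the second after the job is handed in, with the robot touching nothing.
It also fails if it takes over 72 s, if anything falls off the work surface, if the arm or the gripper's body presses on something with over 40 N, if the wrist force passes 120 N, or if a joint passes its speed limit or range.

## Working session

There is one attempt and no reset: what is moved stays moved. The work goes in short steps, Python scripts to look and compute and a tool call to move; the robot and the scene stay as the last step left them, time stands still between calls to the robot, and variables do not carry over. Pictures are saved under pics/ and viewed, at most 10 in all, crops included, and the job is handed in when it is done.

Besides the shell and the picture viewer there is one more tool, called in YAML: its name, and indented under it one key for each argument. move_arm: Moves the arm, as the interface text tells. Its arguments: {"type":"object","properties":{"commands":{"type":"array","items":{"type":"array"}}},"required":["commands"]}

```bash
mkdir -p pics
cat > h.py <<'E'
import numpy as np, cv2
from cell import env, read_camera, search_frame, cut_out
def P(c):
    R,_=cv2.Rodrigues(np.array(c["rvec"],float)); return R,np.array(c["tvec"],float).reshape(3)
def pix2z(c,uv,z):
    R,t=P(c); d=R.T@np.array([(uv[0]-c["cx"])/c["fx"],(uv[1]-c["cy"])/c["fy"],1.]); o=-R.T@t
    return o+d*(z-o[2])/d[2]
def proj(c,X):
    R,t=P(c); p=R@np.array(X,float)+t; return np.array([c["fx"]*p[0]/p[2]+c["cx"],c["fy"]*p[1]/p[2]+c["cy"]])
def tri(cs,uvs):
    A=[];b=[]
    for c,uv in zip(cs,uvs):
        R,t=P(c); x=(uv[0]-c["cx"])/c["fx"]; y=(uv[1]-c["cy"])/c["fy"]
        A+= [R[0]-x*R[2],R[1]-y*R[2]]; b+=[x*t[2]-t[0],y*t[2]-t[1]]
    return np.linalg.lstsq(np.array(A),np.array(b),rcond=None)[0]
def save(c,n): cv2.imwrite(f"pics/{n}.png",c["image"][:,:,::-1])
E
python3 - <<'E'
from h import *
for n in ["scene","side"]:
    c=read_camera(n); save(c,n+"0"); R,t=P(c); print(n,(-R.T@t).round(),R[2].round(2),c["fx"])
    for th in ["wheel_centre","wheel_mark","pointer","jar_mouth","scoop_grip","scoop_lip","scoop_foot","pad","ball1","bottle","brush_pot","mallet"]:
        print(th,[(np.round(r["at"],1).tolist(),round(r["confidence"],2)) for r in search_frame(th,c)][:4])
print(env.state())
E
```

```text
scene [1260. -594. 1137.] [-0.47  0.44 -0.77] 604.8641695546348
wheel_centre [([369.7, 212.1], 0.66)]
wheel_mark [([371.7, 198.6], 0.89)]
pointer [([367.4, 212.8], 0.57)]
jar_mouth [([368.7, 200.0], 0.67)]
scoop_grip [([333.1, 349.3], 0.94), ([252.3, 307.2], 0.92), ([433.4, 288.8], 0.92), ([226.5, 238.8], 0.6)]
scoop_lip [([223.9, 235.0], 0.87), ([434.6, 288.4], 0.82), ([335.3, 347.6], 0.8), ([251.3, 304.0], 0.65)]
scoop_foot [([333.5, 353.0], 0.79), ([432.6, 287.8], 0.65), ([225.1, 236.9], 0.61), ([253.2, 306.0], 0.57)]
pad [([250.4, 317.4], 0.83)]
ball1 []
bottle [([457.0, 167.8], 0.95), ([113.6, 337.5], 0.44)]
brush_pot [([174.1, 386.6], 0.74)]
mallet [([114.1, 341.4], 0.75)]
side [ 28. 813. 664.] [ 0.54 -0.7  -0.47] 466.2343428092375
wheel_centre [([300.3, 322.9], 0.69)]
wheel_mark [([299.3, 302.9], 0.82)]
pointer [([301.7, 320.8], 0.65)]
jar_mouth [([298.5, 306.0], 0.88)]
scoop_grip [([380.2, 237.6], 0.98), ([429.0, 267.7], 0.9), ([231.5, 260.1], 0.76), ([306.9, 226.4], 0.59)]
scoop_lip [([429.7, 266.7], 0.93), ([369.1, 254.5], 0.68), ([307.4, 229.7], 0.59), ([232.9, 259.0], 0.5
[... 216 characters left out ...]
], 0.74)]
{'t': 1.3, 'joints': array([-1.28158776e+00,  4.90878903e-01,  1.55894025e+00, -1.78329145e-05,
        1.09169806e+00, -1.05608043e-01]), 'qvel': array([-1.92900611e-03, -1.19330329e-03,  8.53716762e-05,  9.85975452e-04,
        8.62343299e-04, -8.14218273e-04]), 'tau': array([-2.41017828e-03, -6.12488794e+01, -2.58433896e+01,  6.92103175e-02,
        4.46252734e-02,  6.37956632e-06]), 'eef_pos': array([ 240.40963554, -576.89443551,  404.76017359]), 'tcp_rot': array([3.14151930e+00, 2.36898899e-05, 3.94824834e-01]), 'ft_force': array([-0.48288538,  0.1737742 , -0.70482687]), 'moment': array([ 0.06843287,  0.00686298, -0.06920507]), 'grip_force': 0.0, 'opening': 0.9985583206746517}
```

```bash
ls pics
```

```text
scene0.png
side0.png
```

View pics/scene0.png

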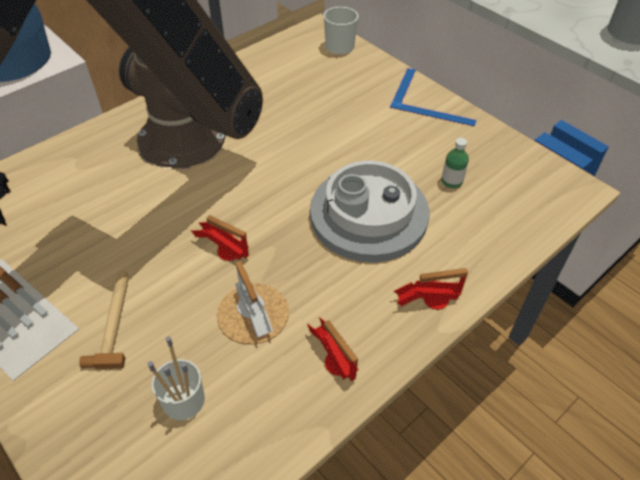

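View pics/side0.png

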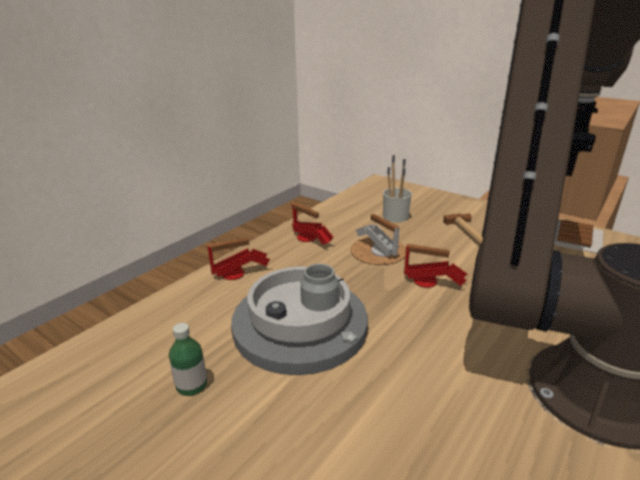

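The scene shows four scoops: red at (225,237), (435,288) and (333,350), and a bare aluminium one at (253,305) on the cork pad. The aluminium one fits the description. I'll confirm it in an enlarged crop, along with the mill.

Run:
```python
from h import *
c=read_camera("scene");s=read_camera("side")
def crop(c,x,y,w,h,W,H): return cv2.resize(c["image"][y:y+h,x:x+w],(W,H),interpolation=cv2.INTER_CUBIC)
a=crop(c,300,150,140,105,400,300);b=crop(s,225,250,150,112,400,300);d=crop(c,210,255,90,90,400,300);e=crop(s,340,205,70,70,400,300)
save({"image":np.vstack([np.hstack([a,b]),np.hstack([d,e])])},"m1")
for n,k in (("scene",c),("side",s)):
    for th in ["wheel","pad","scoop_grip"]:
        for r in cut_out(th,k)[:4]:
            m=r["region"]; ys,xs=np.nonzero(m); print(n,th,round(r["confidence"],2),m.sum(),xs.min(),xs.max(),ys.min(),ys.max())
            np.save(f"{n}_{th}_{int(xs.min())}.npy",m)
```

```text
scene wheel 0.62 5552 326 416 161 236
scene pad 0.65 2432 217 288 284 343
scene scoop_grip 0.84 1570 307 357 317 381
scene scoop_grip 0.81 978 236 271 262 335
scene scoop_grip 0.77 1486 191 249 215 261
scene scoop_grip 0.56 1876 394 467 268 309
side wheel 0.85 6490 247 349 264 344
side pad 0.86 781 351 404 238 265
side scoop_grip 0.98 1557 403 466 244 288
side scoop_grip 0.95 1290 207 269 238 281
side scoop_grip 0.58 969 356 398 214 256
side scoop_grip 0.57 906 292 332 203 244
```

View pics/m1.png

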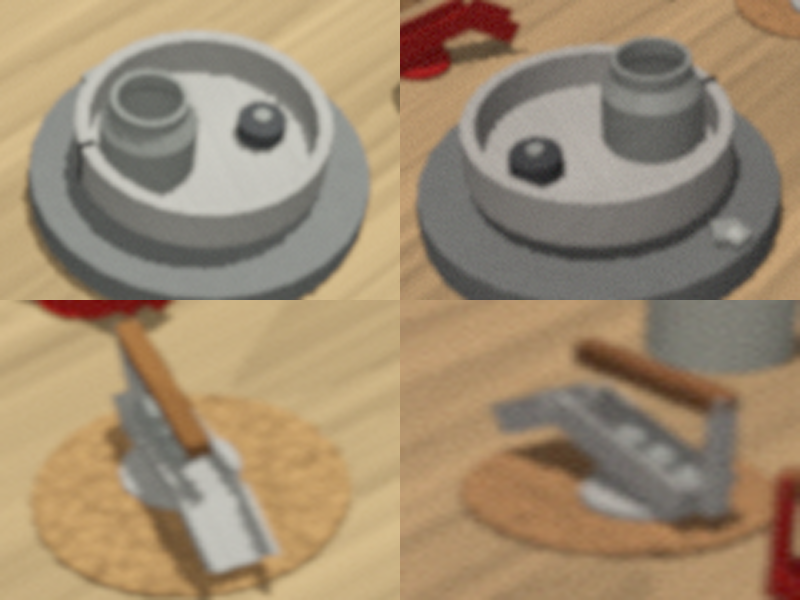

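```bash
cat > fit.py <<'E'
from h import *
from scipy.optimize import minimize
def hullmask(c,pts,S=4):
    m=np.zeros((480*S,640*S),np.uint8)
    for g in pts:
        uv=np.array([proj(c,p) for p in g]); h=cv2.convexHull(((uv+.5)*S).astype(np.int32)); cv2.fillConvexPoly(m,h,1)
    return m
def iou(c,m,pts,S=4):
    h=hullmask(c,pts,S); M=cv2.resize(m.astype(np.uint8),None,fx=S,fy=S,interpolation=cv2.INTER_NEAREST)
    return (h&M).sum()/max(1,(h|M).sum())
a=np.linspace(0,2*np.pi,48,endpoint=False)
def cyl(x,y,r,z0,z1): return [(x+r*np.cos(t),y+r*np.sin(t),z) for t in a for z in (z0,z1)]
def box(x,y,z,yaw,L,W,H):
    C,Sn=np.cos(yaw),np.sin(yaw)
    return [(x+C*u*L/2-Sn*v*W/2,y+Sn*u*L/2+C*v*W/2,z+w*H/2) for u in(-1,1) for v in(-1,1) for w in(-1,1)]
def fit(f,x0,steps):
    s=np.array([x0]+[np.array(x0)+np.eye(len(x0))[i]*steps[i] for i in range(len(x0))])
    return minimize(f,x0,method="Nelder-Mead",options=dict(initial_simplex=s,maxiter=150,xatol=.1,fatol=1e-4))
E
python3 - <<'E'
from fit import *
c=read_camera("scene");s=read_camera("side")
mk=tri([c,s],[(330.8,200.8),(339.4,279.9)]);print("mark",mk, pix2z(c,(330.8,200.8),92)); 
pt=pix2z(s,(348.8,335.9),42);print("ptr",pt,"in scene",proj(c,pt))
print("jar",pix2z(c,(300+148*.35,150+98*.35),132),pix2z(s,(225+252*.375,250+60*.373),132))
W=[(c,np.load("scene_wheel_326.npy")),(s,np.load("side_wheel_247.npy"))]
def fw(p):
    j=(p[0]+50*np.cos(p[2]),p[1]+50*np.sin(p[2]))
    g=[cyl(p[0],p[1],110,54,92),cyl(*j,42,56,115),cyl(*j,33,110,132)]
    return -sum(iou(k,m,g,3) for k,m in W)
x0=pix2z(c,(371,200),80)
r=fit(fw,[x0[0],x0[1],np.arctan2(mk[1]-x0[1],mk[0]-x0[0])],[15,15,.2]);print("wheel",r.x,r.fun)
p=r.x
print("mark ang",np.arctan2(mk[1]-p[1],mk[0]-p[0]),"r",np.hypot(mk[1]-p[1],mk[0]-p[0]),"ptr ang",np.arctan2(pt[1]-p[1],pt[0]-p[0]),"r",np.hypot(pt[1]-p[1],pt[0]-p[0]))
B=[]
for k,bb in ((c,(225,255,290,345)),(s,(345,200,410,262))):
    h=cv2.cvtColor(k["image"],cv2.COLOR_RGB2HSV); m=(h[...,1]>120)&(h[...,0]<18)&(h[...,0]>5)&(h[...,2]<200)
    M=np.zeros_like(m);x,y,X,Y=bb;M[y:Y,x:X]=m[y:Y,x:X]
    n,l,st,ct=cv2.connectedComponentsWithStats(M.astype(np.uint8)); print(st[1:][st[1:,4]>40],ct[1:][st[1:,4]>40])
    i=1+np.argmax(st[1:,4]); B.append((k,l==i))
fb=lambda p:-sum(iou(k,m,[box(p[0],p[1],96,p[2],106,14,18)],6) for k,m in B)
x0=pix2z(c,(247,281),96)
best=min((fit(fb,[x0[0],x0[1],y],[10,10,.3]) for y in(-.5,-1,-1.5)),key=lambda r:r.fun);print("bar",best.x,best.fun)
print("bar ends",pix2z(c,(238.8,263.4),105),pix2z(c,(255,299),105))
print("pad",[pix2z(c,(252.5,313.5),6)])
for n,uv,z in (("bottle",(455,184),0),("mallet",(105,330),10),("pot",(180,400),0)): print(n,pix2z(c,uv,z).round())
E
```

```text
mark [528.14356351  94.49653359  89.37850282] [530.49285513  93.10847317  92.        ]
ptr [434.83030662 192.15074242  42.        ] in scene [333.85625363 175.91479958]
jar [551.52290996 140.03625598 132.        ] [541.4490894 148.6678818 132.       ]
wheel [569.42479567 188.46056656  -2.12128198] -1.91889279753797
mark ang -1.9847418566865433 r 102.63225428696468 ptr ang 3.1141825294200585 r 134.64506631152884
[[225 255  63  70 573]
 [225 292  60  52 685]] [[258.14136126 290.08376963]
 [245.84963504 325.55182482]]
[[371 214  28  17 169]
 [351 238  59  24 642]] [[383.13017751 221.95266272]
 [374.9953271  252.09968847]]
bar [ 6.41178494e+02 -2.74402494e+02 -6.08701774e-01] -0.22595589401872124
bar ends [ 545.87203572 -189.66459944  105.        ] [ 642.5553846  -220.57287109  105.        ]
pad [array([ 610.39668459, -212.67360398,    6.        ])]
bottle [641. 444.   0.]
mallet [ 435. -477.   10.]
pot [ 674. -445.    0.]
```

The enlarged crop confirms it: bare aluminium with a wooden bar and three balls, on the cork at scene (253,305), with its spout towards the camera. The mark is at scene (331,201) and side (339,280). The pointer fitting is at side (349,336). I'll move over the mill now.

move_arm:
  commands:
    - [[0.6,1,0],0.38,1]
    - [[0.6,1,0],0.38,1]
    - [[0.6,1,0],0.38,1]
    - [[0.6,1,0],0.38,1]
    - [[0.6,1,0],0.38,1]
    - [[0.6,1,0],0.38,1]
    - [[0.6,1,0],0.38,1]
    - [[0.6,1,0],0.38,1]
    - [[0.6,1,0],0.38,1]
    - [[0.6,1,0],0.38,1]
    - [[0.6,1,0],0.38,1]
    - [[0.6,1,0],0.38,1]
    - [[0.6,1,0],0.38,1]
    - [[0.6,1,0],0.38,1]
    - [[0.6,1,0],0.38,1]
    - [[0.6,1,0],0.38,1]
    - [[0.6,1,0],0.38,1]
    - [[0.6,1,0],0.38,1]
    - [[0.6,1,0],0.38,1]
    - [[0.6,1,0],0.38,1]

```text
t: 3.47
eef_pos: [601.0, 24.8, 404.9]
tcp_rot: [3.141, -0.0, 1.004]
ft_force: [0.5, -0.3, -0.9]
opening: 1.002
grip_force: 0.0
```

move_arm:
  commands:
    - [[0.6,1,0],0.38,1]
    - [[0.6,1,0],0.38,1]
    - [[0.6,1,0],0.38,1]
    - [[0,0.3,0],0,1]
    - [[0,0,0],0,1]

```text
t: 3.88
eef_pos: [654.6, 124.4, 404.1]
tcp_rot: [-3.141, 0.0, 1.097]
ft_force: [0.2, -0.8, 0.8]
opening: 0.998
grip_force: 0.0
```

Run:
```python
from h import *
c=read_camera("wrist"); save(c,"w1"); st=env.state();print(st["eef_pos"],st["tcp_rot"],st["t"])
R,t=P(c);print((-R.T@t).round(),R[2].round(2),R[0].round(2),c["fx"])
print(proj(c,(569.4,188.5,92)),proj(c,(528,94.5,92)),proj(c,(st["eef_pos"][0],st["eef_pos"][1],90)))
for th in ["wheel_mark","pointer","jar_mouth"]: print(th,[(np.round(r["at"],1).tolist(),round(r["confidence"],2)) for r in search_frame(th,c)][:4])
```

```text
[654.22597644 122.86074092 404.29249306] [-3.14107193e+00  5.98702043e-04  1.09546979e+00] 3.9333
[690. 195. 384.] [-0.13 -0.25 -0.96] [ 0.89 -0.46  0.  ] 403.81239778867706
[180.01164753 205.61487284] [200.20157595 330.48066592] [323.39140876 230.58219599]
wheel_mark [([176.7, 190.2], 0.63)]
pointer [([200.5, 173.8], 0.68)]
jar_mouth [([175.6, 188.2], 0.96)]
```

View pics/w1.png

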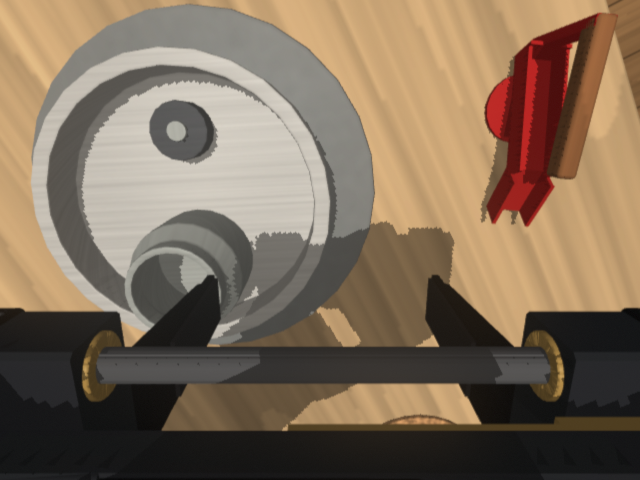

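The wrist view shows the whole wheel: rim from about (33,180) to (330,185), counterweight at (180,130), jar mouth at (172,285), base edge at (374,190).

Run:
```python
from fit import *
c=read_camera("wrist"); g=cv2.cvtColor(c["image"],cv2.COLOR_RGB2GRAY); 
from scipy.optimize import least_squares
gx=cv2.GaussianBlur(g,(0,0),1.0).astype(float)
def edge(cx,cy,r,z,angs,w=14):
    pts=[]
    for t in angs:
        rr=np.arange(r-w,r+w,.5); uv=np.array([proj(c,(cx+q*np.cos(t),cy+q*np.sin(t),z)) for q in rr],np.float32)
        if (uv[:,0]<3).any() or (uv[:,1]<3).any() or (uv[:,0]>636).any(): continue
        v=cv2.remap(gx.astype(np.float32),uv[None,:,0],uv[None,:,1],cv2.INTER_LINEAR)[0]
        d=np.abs(np.gradient(v)); i=d.argmax()
        if d[i]>4: q=rr[i]; pts.append((cx+q*np.cos(t),cy+q*np.sin(t)))
    return np.array(pts)
for nm,r,z,angs in (("base",150,34,np.arange(-.6,2.2,.05)),("rimout",110,92,np.arange(-.4,3.0,.05)),("rimin",98,92,np.arange(-.4,3.0,.05))):
    x=np.array([569.4,188.5])
    for w in (14,8,5):
        p=edge(*x,r,z,angs,w); s=least_squares(lambda q:np.hypot(*(p-q).T)-r,x,loss="soft_l1"); x=s.x
    print(nm,x,len(p),np.abs(s.fun).mean())
print("jar mouth",pix2z(c,(172,285),132), "cw top",pix2z(c,(181,128),75))
```

```text
base [568.51899537 184.2099591 ] 45 0.6806877613578466
rimout [568.83586391 172.75965592] 63 2.1722707211021475
rimin [569.17949597 186.08972118] 68 0.5094470646783423
jar mouth [550.85657329 142.57460066 132.        ] cw top [594.62996152 233.77067674  75.        ]
```

move_arm:
  commands:
    - [[0.25,0.5,-0.5],0,0]
    - [[0,0,-1],0,0]
    - [[0,0,-1],0,0]
    - [[0,0,-1],0,0]
    - [[0,0,-1],0,0]
    - [[0,0,0],0,0]

```text
t: 4.63
eef_pos: [660.8, 135.8, 264.6]
tcp_rot: [-3.135, 0.005, 1.092]
ft_force: [-0.7, -0.3, -0.6]
opening: 0.641
grip_force: 0.0
```

Run:
```python
from h import *
st=env.state();print(st["eef_pos"],st["tcp_rot"],st["opening"])
e=st["eef_pos"];d=e[:2]-[569,185.7];print(np.hypot(*d),np.arctan2(d[1],d[0]),st["tcp_rot"][2]-np.pi/2)
```

```text
[660.77993269 135.75570979 264.57444955] [-3.13488297  0.00460601  1.09247968] 0.6405710764115701
104.4891772816552 -0.49835958522073914 -0.4783166492414106
```

move_arm:
  commands:
    - [[0,0.07,-0.5],0,-0.2]
    - [[0,0,0],0,-0.4]
    - [[0,0,0],0,-1]
    - [[0,0,0],0,-1]
    - [[0,0,0],0,-1]
    - [[0,0,0],0,-1]
    - [[0,0,0],0,-1]

```text
t: 5.22
eef_pos: [661.2, 139.6, 255.7]
tcp_rot: [-3.139, 0.0, 1.094]
ft_force: [-19.9, 10.6, 17.0]
opening: 0.148
grip_force: 11.0
```

Run:
```python
from h import *
import json
st=env.state();print(st["eef_pos"],st["tcp_rot"],st["opening"],st["ft_force"],st["grip_force"])
# circle rows
C=np.array([569,185.7]); th=1.19; N=18; a0=-0.478-0.0
a=np.linspace(a0,a0-th,N+1); p=np.c_[np.cos(a),np.sin(a)]*104
print(th/N/.08); print((np.diff(p,axis=0)/30).round(3).tolist())
```

```text
[661.18317885 139.60573958 255.71822357] [-3.13908757e+00  2.59954930e-04  1.09369446e+00] 0.14813007935292333 [-19.88612689  10.59775716  17.02568167] 11.00193589925766
0.8263888888888888
[[-0.112, -0.2], [-0.125, -0.192], [-0.137, -0.183], [-0.149, -0.174], [-0.16, -0.164], [-0.171, -0.153], [-0.181, -0.141], [-0.19, -0.129], [-0.198, -0.116], [-0.205, -0.103], [-0.211, -0.089], [-0.217, -0.075], [-0.221, -0.06], [-0.225, -0.046], [-0.227, -0.031], [-0.229, -0.016], [-0.229, -0.0], [-0.229, 0.015]]
```

move_arm:
  commands:
    - [[-0.03,0.015,0],0,-1]
    - [[-0.03,0.015,0],0,-1]
    - [[0,0,0],0,-1]

```text
t: 5.47
eef_pos: [660.0, 140.1, 255.7]
tcp_rot: [3.141, -0.0, 1.095]
ft_force: [-3.5, -1.5, 6.9]
opening: 0.132
grip_force: 29.9
```

move_arm:
  commands:
    - [[-0.112,-0.2,0],-0.826,-1]
    - [[-0.125,-0.192,0],-0.826,-1]
    - [[-0.137,-0.183,0],-0.826,-1]
    - [[-0.149,-0.174,0],-0.826,-1]
    - [[-0.16,-0.164,0],-0.826,-1]
    - [[-0.171,-0.153,0],-0.826,-1]
    - [[-0.181,-0.141,0],-0.826,-1]
    - [[-0.19,-0.129,0],-0.826,-1]
    - [[-0.198,-0.116,0],-0.826,-1]
    - [[0,0,0],0,-1]

```text
t: 6.3
eef_pos: [616.6, 96.0, 255.7]
tcp_rot: [3.141, 0.0, 0.495]
ft_force: [-5.8, -2.8, 9.1]
opening: 0.128
grip_force: 29.6
```

move_arm:
  commands:
    - [[-0.205,-0.103,0],-0.826,-1]
    - [[-0.211,-0.089,0],-0.826,-1]
    - [[-0.217,-0.075,0],-0.826,-1]
    - [[-0.221,-0.06,0],-0.826,-1]
    - [[-0.225,-0.046,0],-0.826,-1]
    - [[-0.227,-0.031,0],-0.826,-1]
    - [[-0.229,-0.016,0],-0.826,-1]
    - [[-0.229,0,0],-0.826,-1]
    - [[-0.229,0.015,0],-0.826,-1]
    - [[0,0,0],0,-1]

```text
t: 7.13
eef_pos: [556.8, 84.9, 255.7]
tcp_rot: [-3.141, -0.0, -0.099]
ft_force: [-5.4, 5.1, 8.9]
opening: 0.125
grip_force: 29.5
```

Run:
```python
from h import *
c=read_camera("side"); save(c,"s2"); k=read_camera("scene"); w=read_camera("wrist")
a=cv2.resize(c["image"][240:360,220:380],(400,300),interpolation=cv2.INTER_CUBIC)
b=cv2.resize(k["image"][150:255,300:440],(400,300),interpolation=cv2.INTER_CUBIC)
d=cv2.resize(w["image"],(400,300))
e=cv2.resize(c["image"][300:350,310:377],(400,300),interpolation=cv2.INTER_CUBIC)
save({"image":np.vstack([np.hstack([a,b]),np.hstack([d,e])])},"m2")
```

```text
(no output)
```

View pics/m2.png

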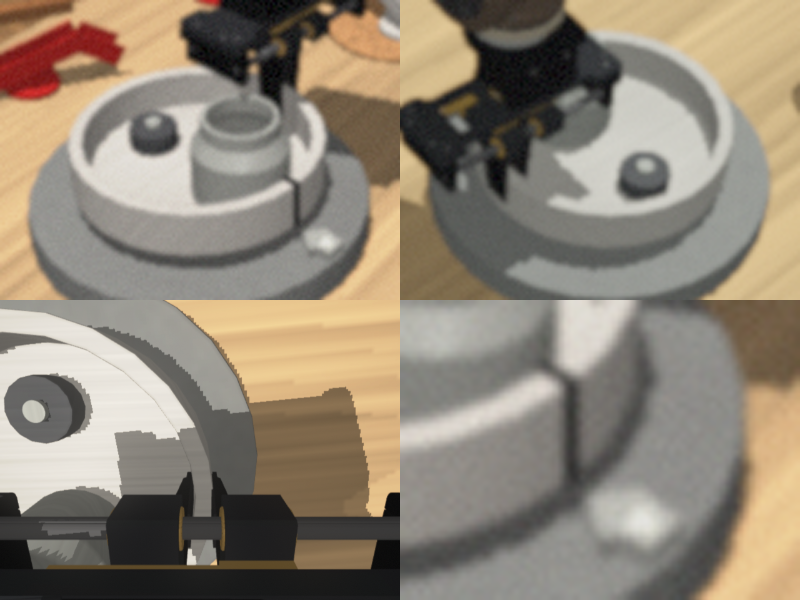

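Crop: the mark runs down the rim at side px (339.8,313) to (338.8,330). The pointer blob runs from about (342,332) to (354,338), centre (349,336).

Run:
```python
from fit import *
c=read_camera("side")
for C in ([569,185.7],[568,187],[570,186]):
    C=np.array(C)
    for n,uv,z in (("mark outer top",(339.8,313),92),("mark inner top",(334.3,310.3),92),("ptr tip",(341.8,332.5),42),("ptr mid",(349,336),42),("ptr mid",(349,336),38)):
        p=pix2z(c,uv,z)[:2];d=p-C;print(n,p.round(1),np.hypot(*d).round(1),(np.arctan2(d[1],d[0])%(2*np.pi)).round(3))
for th in ["wheel_mark","pointer"]:
    print(th,[(np.round(r["at"],1).tolist(),round(r["confidence"],2)) for r in search_frame(th,c)][:4])
# model predicted: wedge edges; print blob pixels
g=c["image"][325:345,332:362].astype(int); print(g.sum(2)//3)
```

```text
mark outer top [455.7 195. ] 113.7 3.059
mark inner top [469.7 194.4] 99.7 3.055
ptr tip [452.3 191.9] 116.9 3.089
ptr mid [434.3 192.2] 134.8 3.094
ptr mid [436.9 188.2] 132.1 3.123
mark outer top [455.7 195. ] 112.6 3.07
mark inner top [469.7 194.4] 98.6 3.067
ptr tip [452.3 191.9] 115.8 3.099
ptr mid [434.3 192.2] 133.8 3.103
ptr mid [436.9 188.2] 131.1 3.133
mark outer top [455.7 195. ] 114.7 3.063
mark inner top [469.7 194.4] 100.6 3.058
ptr tip [452.3 191.9] 117.8 3.092
ptr mid [434.3 192.2] 135.8 3.096
ptr mid [436.9 188.2] 133.1 3.125
wheel_mark [([296.7, 305.8], 0.67)]
pointer [([300.2, 323.9], 0.76), ([384.6, 239.1], 0.42)]
[[129 127 126 124 115  86  58  60  93 108 104  95  81  77  80  93 117 137
  143 137 142 138 140 142 140 142 139 140 140 139]
 [127 127 127 125 113  85  57  57  91  99  95  83  72  79  93 110 130 139
  141 138 141 141 139 142 142 140 140 140 144 141]
 [130 129 128 125 115  88  56  55  81  85  82  81  79  91 108 127 138 143
  141 140 142 138 141 140 139 143 140 142 143 144]
 [130 123 125 121 114  83  49  49  69  72  76  83  87 110 128 131 141 140
  142 141
[... 1342 characters left out ...]
149 153 153 161 171 183
  189 196 186 169 146 127 114 122 118 100  86  78]
 [133 140 144 143 144 144 143 145 146 143 136 130 126 131 130 134 140 154
  171 173 163 142 125 119 120 117 105  87  81  76]
 [141 140 146 144 145 146 147 141 144 143 136 126 115 119 122 122 127 130
  142 146 138 127 118 117 117 110  93  82  77  73]
 [147 146 144 146 145 144 145 146 146 142 138 130 125 127 128 132 131 126
  128 123 122 121 123 123 111  94  87  78  73  71]
 [145 143 146 143 143 146 148 141 149 141 143 142 140 141 142 142 136 136
  126 124 119 128 122 112  99  85  80  78  75  71]
 [141 146 141 147 149 146 145 143 147 146 148 144 144 143 146 146 142 139
  134 132 122 123 107  98  85  80  76  76  72  77]]
```

move_arm:
  commands:
    - [[0,0,0],0,-0.4]
    - [[0,0,0],0,-0.4]
    - [[0,0,0],0,-0.4]
    - [[0,0,1],0,-0.4]
    - [[0,0,1],0,0]
    - [[0,0,1],0,0]
    - [[0,0,1],0,0]
    - [[-0.9,0.6,0],0.2,0]
    - [[-0.9,0.6,0],0.2,0]
    - [[-0.9,0.6,0],0.2,0]
    - [[-0.9,0.6,0],0.2,0]
    - [[-0.9,0.6,0],0.2,0]
    - [[-0.9,0.6,0],0.2,0]
    - [[0,0,0],0,0]
    - [[0,0,0],0,0]

```text
t: 8.68
eef_pos: [394.9, 193.0, 375.1]
tcp_rot: [-3.142, -0.001, 0.003]
ft_force: [0.3, -0.5, -0.1]
opening: 0.502
grip_force: 0.0
```

Run:
```python
from h import *
w=read_camera("wrist"); print(env.state()["eef_pos"]); u=proj(w,(457,190,42)); print(u,proj(w,(569,186,92)),[np.round(proj(w,p),1) for p in ((465,190,92),(519,188,132))])
save(w,"w3"); x,y=int(np.clip(u[0]-60,0,520)),int(np.clip(u[1]-45,0,390)); print(x,y)
a=cv2.resize(w["image"],(400,300)); b=cv2.resize(w["image"][y:y+90,x:x+120],(400,300),interpolation=cv2.INTER_CUBIC)
save({"image":np.hstack([a,b])},"m3")
```

```text
[395.77558903 192.57617146 375.04107457]
[326.62970811 143.01081103] [335.66025926 -57.52731754] [array([327.5, 134.3]), array([333.2,  25.2])]
266 98
```

View pics/m3.png

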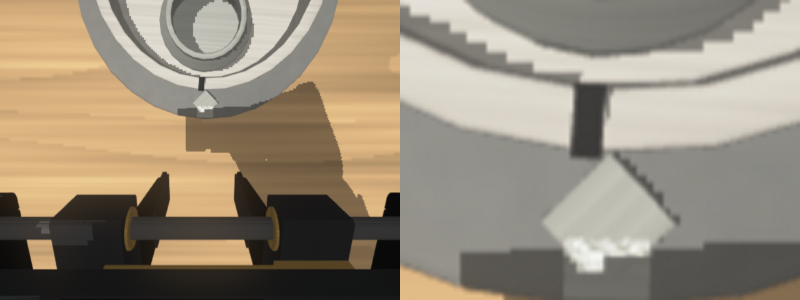

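Wrist crop: pointer tip at px (329,144.5). The mark on the rim top runs from (323.6,123.5) to (322.5,143), slightly left of the tip.

Run:
```python
from h import *
w=read_camera("wrist")
A=pix2z(w,(329,144.5),42); M=pix2z(w,(323,132.5),92); Mi=pix2z(w,(323.6,124),92); D=pix2z(w,(329.8,164),42)
print(A,M,Mi,D)
for C in ([569,185.7],[568,187],[569,184.5]):
    f=lambda p:np.arctan2(p[1]-C[1],p[0]-C[0])%(2*np.pi)
    print(C,"ptr",f(A),"ptrbody",f(D),"mark",f(M),f(Mi),"theta",f(M)-f(A), np.hypot(A[0]-C[0],A[1]-C[1]),np.hypot(M[0]-C[0],M[1]-C[1]))
# jar mouth inner circle fit: dark inside ; base edge fit
```

```text
[456.92773711 187.74076311  42.        ] [467.08001174 192.39456836  92.        ] [472.23617886 192.02319315  92.        ] [442.34908368 187.05547349  42.        ]
[569, 185.7] ptr 3.123385315323366 ptrbody 3.1308906248769524 mark 3.0760023262960967 3.076338763666696 theta -0.04738298902726923 112.090841831805 102.13961646563916
[568, 187] ptr 3.1349235526524994 ptrbody 3.141151164658383 mark 3.088189564314516 3.089186706242325 theta -0.04673398833798359 111.07473300751796 101.06406580732843
[569, 184.5] ptr 3.1126839816285443 ptrbody 3.121418091466007 mark 3.064288520914769 3.064000747931461 theta -0.04839546071377532 112.11910922781335 102.22528168610161
```

move_arm:
  commands:
    - [[0.9,-0.6,0],-0.2,-0.4]
    - [[0.9,-0.6,0],-0.2,-0.4]
    - [[0.9,-0.6,0],-0.2,-0.4]
    - [[0.9,-0.6,0],-0.2,-0.4]
    - [[0.9,-0.6,0],-0.2,-0.4]
    - [[0.9,-0.6,0],-0.2,-0.4]
    - [[0,0,0],0,-0.4]
    - [[0,0,-1],0,-0.4]
    - [[0,0,-1],0,-0.4]
    - [[0,0,-1],0,-0.4]
    - [[0,0,-1],0,-0.4]
    - [[0,0,0],0,-1]
    - [[0,0,0],0,-1]
    - [[0,0,0],0,-1]
    - [[0,0,0],0,-1]
    - [[0,0,0],0,-1]

```text
t: 10.12
eef_pos: [557.6, 84.8, 255.8]
tcp_rot: [-3.141, -0.0, -0.095]
ft_force: [-0.5, 6.1, -11.9]
opening: 0.124
grip_force: 29.9
```

move_arm:
  commands:
    - [[0.054,-0.005,0],0.2,-1]
    - [[0.054,-0.005,0],0.2,-1]
    - [[0.054,-0.005,0],0.2,-1]
    - [[0,0,0],0,-1]
    - [[0,0,0],0,-1]

```text
t: 10.53
eef_pos: [562.1, 84.5, 255.8]
tcp_rot: [-3.141, 0.001, -0.047]
ft_force: [-2.5, 6.0, -10.9]
opening: 0.123
grip_force: 29.9
```

move_arm:
  commands:
    - [[0,0,0],0,-0.4]
    - [[0,0,0],0,-0.4]
    - [[0,0,0],0,-0.4]
    - [[0,0,1],0,-0.4]
    - [[0,0,1],0,0]
    - [[0,0,1],0,0]
    - [[0,0,1],0,0]
    - [[-0.9,0.6,0],0,0]
    - [[-0.9,0.6,0],0.1,0]
    - [[-0.9,0.6,0],0.1,0]
    - [[-0.9,0.6,0],0.1,0]
    - [[-0.9,0.6,0],0.1,0]
    - [[-0.9,0.6,0],0.2,0]
    - [[0,0,0],0,0]
    - [[0,0,0],0,0]

```text
t: 11.78
eef_pos: [399.7, 192.5, 375.9]
tcp_rot: [-3.141, -0.002, 0.003]
ft_force: [-0.7, -0.4, 0.2]
opening: 0.499
grip_force: 0.0
```

Run:
```python
from h import *
w=read_camera("wrist"); st=env.state();print(st["eef_pos"],st["tcp_rot"]); u=proj(w,(457,188,42)); print(u)
x,y=int(u[0])-60,int(u[1])-60; print(x,y)
b=cv2.resize(w["image"][y:y+90,x:x+120],(480,360),interpolation=cv2.INTER_CUBIC)
save({"image":b},"m4")
```

```text
[400.61216914 192.0681916  375.72204185] [-3.14115739e+00 -2.28135194e-03  1.39229029e-03]
[328.72238184 150.14626505]
268 90
```

View pics/m4.png

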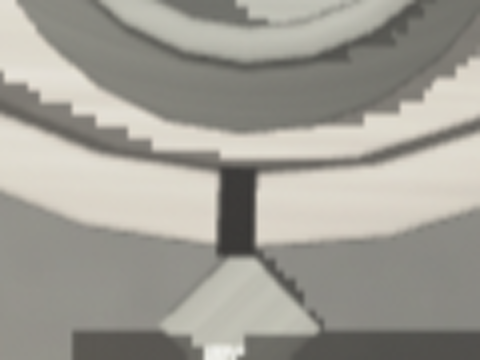

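The mark at crop (238,210) is now in line with the pointer tip at (241,255). I'll check the residual and move to look at the scoop.

Run:
```python
from h import *
w=read_camera("wrist")
A=pix2z(w,(328.2,153.7),42); M=pix2z(w,(327.5,142.5),92)
for C in ([569,185.7],[568,187],[569,184.5]):
    f=lambda p:np.arctan2(p[1]-C[1],p[0]-C[0])%(2*np.pi)
    print(C,f(A),f(M)-f(A))
print(A,M)
```

```text
[569, 185.7] 3.12212330172389 -0.01373794670619466
[568, 187] 3.133483807478911 -0.012675685016206195
[569, 184.5] 3.111575296186413 -0.01483421470463453
[455.30510994 187.91384555  42.        ] [466.10312388 189.11818382  92.        ]
```

move_arm:
  commands:
    - [[0.3,-1,0.5],-0.35,0.3]
    - [[0.3,-1,0.5],-0.35,0.3]
    - [[0.3,-1,0],-0.35,0.3]
    - [[0.3,-1,0],-0.35,0.3]
    - [[0.3,-1,0],-0.35,0.3]
    - [[0.3,-1,0],-0.35,0.3]
    - [[0.3,-1,0],-0.35,0.3]
    - [[0.3,-1,0],-0.35,0.3]
    - [[0.3,-1,0],-0.35,0.3]
    - [[0.3,-1,0],-0.35,0.3]
    - [[0.3,-1,0],-0.35,0.3]
    - [[0.3,-1,0],0,0.3]
    - [[0.3,-1,0],0,0.3]
    - [[0,0,0],0,0.3]
    - [[0,0,0],0,0.3]

```text
t: 13.13
eef_pos: [517.6, -200.6, 404.2]
tcp_rot: [3.142, 0.0, -0.311]
ft_force: [-0.7, 0.2, 0.6]
opening: 0.651
grip_force: 0.0
```

Run:
```python
from h import *
w=read_camera("wrist"); st=env.state();print(st["eef_pos"],st["tcp_rot"],st["t"]); save(w,"w5")
print(proj(w,(594,-205,105)),proj(w,(610,-213,6)))
```

```text
[ 517.37734531 -199.3290154   404.35816754] [-3.14153299e+00  6.66043450e-04 -3.09837411e-01] 13.1833
[293.67047187 126.96139162] [303.82510466 104.55346309]
```

View pics/w5.png

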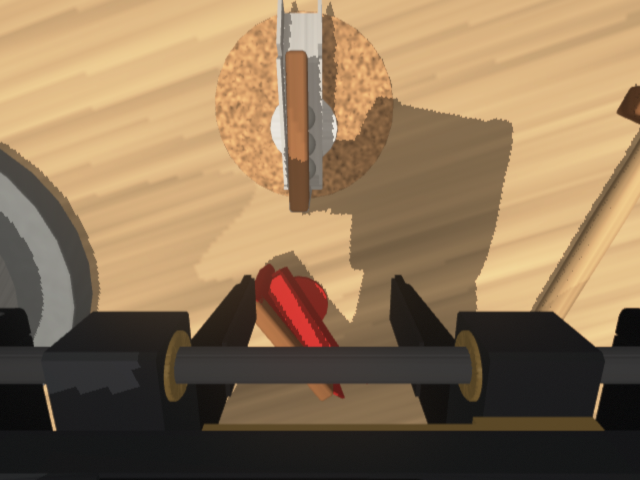

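Wrist view: aluminium scoop on the cork with bar top from (297,51) at the front to (300,211) at the rear, spout at (303,15), foot at (304,128). A red scoop lies at (300,330), off to the robot's side.

Run:
```python
from fit import *
w=read_camera("wrist")
f=pix2z(w,(297,51),105);r=pix2z(w,(300,211),105);print(f,r,np.hypot(*(f-r)[:2]),np.arctan2(*(f-r)[1::-1]))
print("foot",pix2z(w,(304,128),9), "pad",pix2z(w,(304,105),6))
h=cv2.cvtColor(w["image"],cv2.COLOR_RGB2HSV)
g=h[100,280:335];print(g.tolist())
for n,uv in (("red bar",(262,305)),("red top",(265,268)),("red end",(325,395)),("rednose",(343,397))): print(n,pix2z(w,uv,95).round())
```

```text
[ 637.00259893 -220.6683728   105.        ] [ 538.1762493  -189.24263736  105.        ] 103.70257581019386 -0.3078780776129481
foot [ 590.53521376 -205.41254551    9.        ] pad [ 609.25936098 -211.55337711    6.        ]
[[16, 78, 225], [19, 31, 221], [20, 24, 220], [20, 25, 215], [18, 28, 165], [17, 36, 114], [19, 37, 111], [16, 36, 122], [14, 92, 117], [12, 139, 143], [12, 143, 152], [13, 145, 158], [12, 147, 165], [13, 146, 164], [13, 146, 164], [13, 146, 162], [13, 146, 162], [13, 145, 163], [13, 146, 164], [12, 145, 165], [12, 145, 167], [12, 145, 167], [13, 146, 168], [13, 146, 168], [13, 147, 168], [13, 146, 161], [13, 145, 149], [12, 143, 137], [13, 141, 116], [12, 104, 93], [16, 36, 122], [16, 30, 128], [17, 28, 128], [17, 28, 127], [17, 28, 126], [18, 30, 127], [17, 28, 129], [17, 27, 130], [17, 28, 129], [16, 30, 128], [17, 28, 127], [17, 29, 140], [18, 25, 204], [18, 26, 197], [17, 27, 151], [16, 32, 136], [14, 63, 129], [14, 106, 125], [14, 123, 122], [14, 124, 115], [14, 123, 108], [14, 123, 108], [14, 124, 115], [15, 126, 121], [15, 126, 123]]
red bar [ 474. -136.   95.]
red top [ 502. -148.   95.]
red end [ 380. -157.   95.]
rednose [ 374. -171.   95.]
```

move_arm:
  commands:
    - [[0.79,-0.07,0],0,0.3]
    - [[0.79,-0.07,0],0,0.3]
    - [[0.79,-0.07,0],0,0.3]
    - [[0,0,-1],0,0.2]
    - [[0,0,-1],0,0.1]
    - [[0,0,-1],0,0]
    - [[0,0,-0.9],0,0]
    - [[0,0,-0.6],0,-0.2]
    - [[0,0,0],0,-0.2]
    - [[0,0,0],0,-0.2]

```text
t: 14.07
eef_pos: [588.7, -203.7, 269.7]
tcp_rot: [-3.141, 0.001, -0.307]
ft_force: [0.7, -1.0, -0.1]
opening: 0.405
grip_force: 0.0
```

Run:
```python
from h import *
w=read_camera("wrist"); st=env.state();print(st["eef_pos"],st["tcp_rot"],st["opening"],st["t"],st["ft_force"]); save(w,"w6")
s=read_camera("side"); a=cv2.resize(s["image"][190:275,335:420],(400,400),interpolation=cv2.INTER_CUBIC)
b=cv2.resize(w["image"],(400,300)); b=np.vstack([b,np.zeros((100,400,3),np.uint8)])
save({"image":np.hstack([b,a])},"m6")
```

```text
[ 588.88368223 -203.94146441  270.82474628] [ 3.14139842e+00 -8.98755385e-04 -3.06725904e-01] 0.40252878190176405 14.1167 [0.31760515 0.66288648 1.47658283]
```

View pics/m6.png

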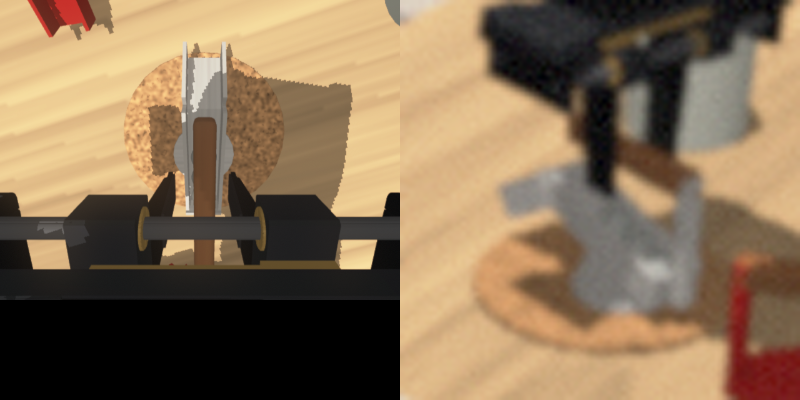

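Both fingers straddle the bar, centred on it at half-size wrist px (205,150). The spout tip is at about (206,55) and clear.

Run:
```python
from h import *
w=read_camera("wrist"); st=env.state(); e=st["eef_pos"]
y=st["tcp_rot"][2]
for n,uv,z in (("barfront",(328,189),105),("lip",(330,91),23),("wallL",(296,67),40),("wallR",(362,67),40)):
    p=pix2z(w,uv,z); d=p-e; print(n,p.round(1),"along",d[0]*np.cos(y)+d[1]*np.sin(y),"across",-d[0]*np.sin(y)+d[1]*np.cos(y))
```

```text
barfront [ 640.5 -222.5  105. ] along 54.73252444800986 across -1.8100376331389612
lip [ 677.2 -236.3   23. ] along 93.89628371800454 across -3.9423156070776315
wallL [ 691.7 -223.2   40. ] along 103.72566006550281 across 12.919704306877922
wallR [ 682.  -253.7   40. ] along 103.70926110470343 across -19.09760991702252
```

move_arm:
  commands:
    - [[0,0,0],0,-1]
    - [[0,0,0],0,-1]
    - [[0,0,0],0,-1]
    - [[0,0,0],0,-1]
    - [[0,0,0],0,-1]
    - [[0,0,0],0,-1]

```text
t: 14.72
eef_pos: [588.6, -204.5, 270.0]
tcp_rot: [3.141, -0.0, -0.307]
ft_force: [-0.7, -1.2, 2.7]
opening: 0.146
grip_force: 30.0
```

move_arm:
  commands:
    - [[0,0,0.2],0,-1]
    - [[0,0,0.5],0,-1]
    - [[0,0,0.8],0,-1]
    - [[0,0,0.8],0,-1]
    - [[0,0,0.8],0,-1]
    - [[0,0,0.8],0,-1]
    - [[0,0,0.5],0,-1]
    - [[0,0,0.3],0,-1]
    - [[0,0,0.1],0,-1]
    - [[0,0,0],0,-1]

```text
t: 15.55
eef_pos: [588.5, -204.3, 413.7]
tcp_rot: [3.142, 0.0, -0.307]
ft_force: [0.7, -0.7, -3.4]
opening: 0.142
grip_force: 30.0
```

move_arm:
  commands:
    - [[-0.05,0.15,0],0.1,-1]
    - [[-0.15,0.3,0],0.2,-1]
    - [[-0.25,0.5,0],0.2,-1]
    - [[-0.3,0.7,0],0.2,-1]
    - [[-0.3,0.75,0],0.2,-1]
    - [[-0.3,0.75,0],0.2,-1]
    - [[-0.3,0.75,0],0.2,-1]
    - [[-0.3,0.75,0],0.2,-1]
    - [[-0.3,0.75,0],0.2,-1]
    - [[-0.3,0.75,0],0.2,-1]
    - [[-0.3,0.75,0],0.2,-1]
    - [[-0.3,0.75,0],0.2,-1]
    - [[-0.3,0.75,0],0.2,-1]
    - [[-0.3,0.75,0],0.2,-1]
    - [[-0.3,0.75,0],0.2,-1]
    - [[-0.3,0.75,0],0.2,-1]
    - [[-0.3,0.75,0],0.2,-1]
    - [[-0.3,0.75,0],0.2,-1]
    - [[-0.3,0.75,0],0.1,-1]
    - [[-0.3,0.5,0],0,-1]

```text
t: 17.22
eef_pos: [420.6, 199.4, 413.1]
tcp_rot: [3.141, 0.001, -0.017]
ft_force: [0.1, 0.6, -4.5]
opening: 0.148
grip_force: 30.0
```

move_arm:
  commands:
    - [[-0.12,0.4,0],0,-1]
    - [[0,0.2,0],0,-1]
    - [[0,0.1,0],0,-1]
    - [[0,0,0],0,-1]
    - [[0,0,0],0,-1]

```text
t: 17.63
eef_pos: [418.6, 218.3, 413.5]
tcp_rot: [3.141, 0.0, -0.019]
ft_force: [0.3, 0.5, -4.7]
opening: 0.147
grip_force: 30.0
```

Run:
```python
from fit import *
from scipy.optimize import least_squares
w=read_camera("wrist"); st=env.state();print(st["eef_pos"],st["tcp_rot"],st["opening"],st["t"],st["ft_force"],st["moment"]); save(w,"w7")
s=read_camera("side"); k=read_camera("scene");save(s,"s7");save(k,"k7")
for n,c in (("w",w),("s",s),("k",k)):
    for th in ("jar_mouth","ball1","scoop_lip"): print(n,th,[(np.round(r["at"],1).tolist(),round(r["confidence"],2)) for r in search_frame(th,c)][:4])
    print(n,"jar",proj(c,(519,187.2,132)))
```

```text
[418.65690931 218.1677058  413.56620925] [ 3.14122860e+00  3.66758554e-04 -1.97862748e-02] 0.1459411677715694 17.6833 [-0.63037555 -0.72688854 -4.17220052] [ 0.03151402 -0.04970908  0.00753748]
w jar_mouth [([377.3, 58.0], 0.77)]
w ball1 [([299.9, 252.8], 0.73)]
w scoop_lip [([323.3, 215.1], 0.67)]
w jar [370.4905554   81.22433192]
s jar_mouth [([290.3, 309.3], 0.91)]
s ball1 [([351.4, 286.2], 0.59)]
s scoop_lip [([349.5, 282.4], 0.84), ([295.9, 216.2], 0.78), ([429.4, 267.3], 0.76), ([380.4, 249.8], 0.7)]
s jar [316.81218558 284.02997853]
k jar_mouth [([368.9, 199.4], 0.69)]
k ball1 [([343.3, 124.4], 0.42)]
k scoop_lip [([223.5, 234.9], 0.94), ([336.1, 351.6], 0.83), ([434.1, 290.2], 0.77), ([347.0, 129.5], 0.68)]
k jar [356.64032582 168.0404994 ]
```

```bash
cat > edge.py <<'E'
from h import *
from scipy.optimize import least_squares
def circ(c,x,r,z,angs,ws=(8,5,3.5)):
    gx=cv2.GaussianBlur(cv2.cvtColor(c["image"],cv2.COLOR_RGB2GRAY),(0,0),.8).astype(np.float32); x=np.array(x,float)
    for w in ws:
        p=[]
        for t in angs:
            rr=np.arange(r-w,r+w,.25); uv=np.array([proj(c,(x[0]+q*np.cos(t),x[1]+q*np.sin(t),z)) for q in rr],np.float32)
            if (uv<2).any() or (uv[:,0]>637).any() or (uv[:,1]>477).any(): continue
            d=np.abs(np.gradient(cv2.remap(gx,uv[None,:,0],uv[None,:,1],cv2.INTER_LINEAR)[0])); i=d.argmax()
            if d[i]>1.5: p.append((x[0]+rr[i]*np.cos(t),x[1]+rr[i]*np.sin(t)))
        p=np.array(p)
        if len(p)<6: return None,len(p),0
        s=least_squares(lambda q:np.hypot(*(p-q).T)-r,x,loss="soft_l1"); x=s.x
    return x.round(1),len(p),np.abs(s.fun).mean().round(2)
E
python3 - <<'E'
from edge import *
w=read_camera("wrist");s=read_camera("side");A=np.arange(0,6.28,.1)
for n,c in (("w",w),("s",s)):
    for r in (28,33):
        for x0 in ((519,187),(517,184),(522,190)): print(n,r,circ(c,x0,r,132,A))
print(circ(s,(569,186),110,92,A),circ(s,(569,186),98,92,A),circ(s,(569,186),150,34,A))
E
```

```text
w 28 (array([519. , 188.3]), 56, np.float64(0.58))
w 28 (array([520.1, 181.3]), 52, np.float64(1.58))
w 28 (array([519. , 188.3]), 56, np.float64(0.47))
w 33 (array([513.8, 186.5]), 53, np.float64(1.1))
w 33 (array([514.2, 186.2]), 53, np.float64(1.12))
w 33 (array([519.7, 185.9]), 56, np.float64(1.51))
s 28 (array([518.7, 189.8]), 14, np.float64(0.58))
s 28 (array([518.6, 189.8]), 15, np.float64(0.46))
s 28 (array([518.8, 189.6]), 14, np.float64(0.5))
s 33 (array([514.6, 186.4]), 11, np.float64(0.44))
s 33 (array([515.8, 185.6]), 10, np.float64(0.32))
s 33 (array([514.4, 186.5]), 11, np.float64(0.58))
(array([566.2, 190. ]), 23, np.float64(1.05)) (array([566.1, 189.6]), 23, np.float64(1.08)) (array([566.5, 189.3]), 13, np.float64(1.23))
```

move_arm:
  commands:
    - [[0,-0.2,0],0,-1]
    - [[0,-0.3,0],0,-1]
    - [[0,-0.3,0],0,-1]
    - [[0,-0.2,0],0,-1]
    - [[0,0,0],0,-1]
    - [[0,0,0],0,-1]

```text
t: 18.83
eef_pos: [418.6, 188.1, 413.9]
tcp_rot: [-3.142, -0.0, -0.021]
ft_force: [0.4, -0.3, -4.3]
opening: 0.145
grip_force: 30.0
```

Run:
```python
from edge import *
w=read_camera("wrist");s=read_camera("side");A=np.arange(0,6.28,.1);e=env.state()["eef_pos"];print(e)
for n,c in (("w",w),("s",s)):
    for r in (28,33):
        for x0 in ((519,187),(517,184),(522,190)): print(n,r,circ(c,x0,r,132,A))
```

```text
[418.54958678 188.57938841 413.83059683]
w 28 (array([518.9, 188.6]), 53, np.float64(0.72))
w 28 (array([518.8, 188.8]), 53, np.float64(0.79))
w 28 (array([519. , 188.7]), 53, np.float64(0.71))
w 33 (array([517.6, 182.1]), 55, np.float64(1.4))
w 33 (array([517.5, 182. ]), 56, np.float64(1.46))
w 33 (array([519.6, 183.1]), 56, np.float64(1.47))
s 28 (array([516.7, 190.7]), 17, np.float64(0.88))
s 28 (array([516.8, 190.6]), 16, np.float64(0.6))
s 28 (array([516.2, 191.1]), 17, np.float64(0.68))
s 33 (array([512.4, 187.2]), 14, np.float64(0.99))
s 33 (array([514.1, 185.5]), 16, np.float64(1.68))
s 33 (array([512.4, 187.2]), 14, np.float64(0.63))
```

move_arm:
  commands:
    - [[0.2,0.05,0],0,-1]
    - [[0.3,0,0],0,-1]
    - [[0.2,0,-0.1],0,-1]
    - [[0,0,-0.3],0,-1]
    - [[0,0,-0.4],0,-1]
    - [[0,0,-0.4],0,-1]
    - [[0,0,-0.2],0,-1]
    - [[0,0,-0.1],0,-1]
    - [[0,0,0],0,-1]
    - [[0,0,0],0,-1]

```text
t: 19.77
eef_pos: [439.6, 190.2, 368.8]
tcp_rot: [3.142, -0.0, -0.019]
ft_force: [-0.6, -0.5, -3.5]
opening: 0.141
grip_force: 30.0
```

Run:
```python
from edge import *
w=read_camera("wrist");s=read_camera("side");st=env.state();print(st["eef_pos"],st["ft_force"],st["moment"]);save(w,"w8");save(s,"s8")
A=s["image"][235:315,290:370]
save({"image":np.hstack([cv2.resize(w["image"][60:300,160:480],(400,300)),cv2.resize(A,(400,300),interpolation=cv2.INTER_CUBIC)])},"m8")
# bar segmentation in side view -> slope
h=cv2.cvtColor(s["image"],cv2.COLOR_RGB2HSV)
x=(st["eef_pos"][0],st["eef_pos"][1],st["eef_pos"][2]-174)
print("grip px",proj(s,x),"level bar ends",[proj(s,(x[0]+d,x[1],x[2])).round(1) for d in (-53,53)])
```

```text
[439.5702882  190.16363736 369.23530742] [-0.43314991 -0.36330105 -4.3347931 ] [0.0341204  0.0766443  0.01077976]
grip px [348.81377608 270.65509814] level bar ends [array([372.9, 279.8]), array([326.2, 262. ])]
```

View pics/m8.png

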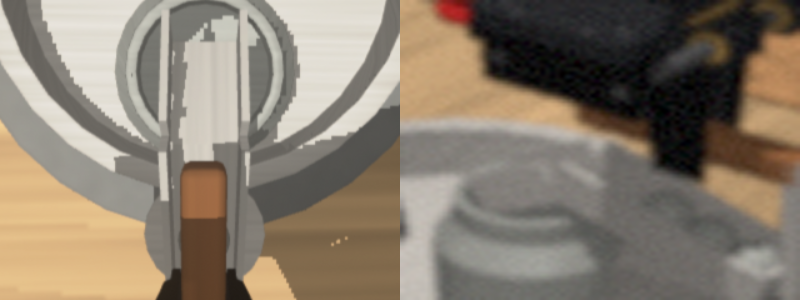

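The left half shows the level spout centred in the mouth, lip at about (212,40) inside the ring. The right half confirms the spout enters the jar. Next I'll push gently against the far side of the mouth to pivot the scoop in the fingers.

move_arm:
  commands:
    - [[0.1,0,-0.05],0,-1]
    - [[0.1,0,-0.05],0,-1]
    - [[0.1,0,0],0,-1]
    - [[0.1,0,0],0,-1]
    - [[0,0,0],0,-1]

```text
t: 20.28
eef_pos: [449.0, 190.1, 365.8]
tcp_rot: [3.14, 0.011, -0.019]
ft_force: [-27.7, 0.2, 17.2]
opening: 0.146
grip_force: 30.0
```

move_arm:
  commands:
    - [[-0.2,0,0],0,-1]
    - [[-0.15,0,-0.05],0,-1]
    - [[0,0,-0.1],0,-1]
    - [[0,0,0],0,-1]
    - [[0.1,0,0],0,-1]
    - [[0.1,0,0],0,-1]
    - [[0,0,0],0,-1]

```text
t: 20.87
eef_pos: [445.3, 190.1, 360.7]
tcp_rot: [3.14, 0.01, -0.019]
ft_force: [-21.1, 1.6, 9.5]
opening: 0.145
grip_force: 30.0
```

move_arm:
  commands:
    - [[0,0,0.1],0,-1]
    - [[0.04,0,0.1],0,-1]
    - [[0.06,0,0.1],0,-1]
    - [[0.06,0,0.1],0,-1]
    - [[0,0,0],0,-1]

```text
t: 21.28
eef_pos: [451.8, 190.0, 373.2]
tcp_rot: [3.141, 0.003, -0.02]
ft_force: [-6.0, -0.9, -0.4]
opening: 0.139
grip_force: 30.0
```

```bash
cat > tilt.py <<'E'
from fit import *
def barpts(e,yaw,d,dx=1.7,dz=-3):
    g=np.array(box(dx,0,dz,0,106,14,18)); C,S=np.cos(d),np.sin(d)
    x=g[:,0]*C+g[:,2]*S; z=-g[:,0]*S+g[:,2]*C
    return np.c_[e[0]+x*np.cos(yaw)-g[:,1]*np.sin(yaw),e[1]+x*np.sin(yaw)+g[:,1]*np.cos(yaw),e[2]-171+z]
def tilt(show=True):
    out={}
    for n in ("side","wrist"):
        c=read_camera(n); st=env.state(); e=st["eef_pos"];yaw=st["tcp_rot"][2]
        h=cv2.cvtColor(c["image"],cv2.COLOR_RGB2HSV).astype(int); m=(h[...,0]>5)&(h[...,0]<18)&(h[...,1]>(115 if n=="side" else 125))&(h[...,2]<185)
        roi=np.zeros_like(m); u=proj(c,(e[0],e[1],e[2]-171)).astype(int); r=45 if n=="side" else 170
        roi[max(0,u[1]-r):u[1]+r,max(0,u[0]-r):u[0]+r]=1; m&=roi
        q=[(iou(c,m,[barpts(e,yaw,np.radians(t))],3),t) for t in range(-10,66,2)]
        q.sort(reverse=True); out[n]=[(t,round(float(v),2)) for v,t in q[:4]]+[int(m.sum())]
    st=env.state();print(out,st["eef_pos"].round(1),st["ft_force"].round(1),st["moment"].round(2),round(st["t"],2))
    return c
if __name__=="__main__": save(tilt(),"t%d"%int(env.state()["t"]*100))
E
python3 tilt.py
```

```text
{'side': [(2, 0.22), (4, 0.22), (0, 0.21), (6, 0.21), 1031], 'wrist': [(-4, 0.71), (-6, 0.71), (-2, 0.71), (0, 0.7), 6340]} [451.8 190.  373.1] [-6.4 -1.2 -0.2] [-0.04  1.04 -0.02] 21.38
```

```bash
cat > front.py <<'E'
from tilt import *
w=read_camera("wrist"); st=env.state(); e=st["eef_pos"];yaw=st["tcp_rot"][2]
h=cv2.cvtColor(w["image"],cv2.COLOR_RGB2HSV).astype(int); m=(h[...,0]>5)&(h[...,0]<18)&(h[...,1]>125)&(h[...,2]<215)
col=m[:,316:334].mean(1); rows=np.nonzero(col>.7)[0]; rows=rows[rows>60]
# longest run
runs=np.split(rows,np.nonzero(np.diff(rows)>2)[0]+1); r=max(runs,key=len); print("brown rows",r[0],r[-1])
for t in range(-10,66,5):
    p=barpts(e,yaw,np.radians(t)); uv=np.array([proj(w,q) for q in p]); print(t,round(uv[4:,1].min(),1),end=" | ")
print(); print(e.round(1),st["ft_force"].round(1),st["moment"].round(2),round(st["t"],2))
E
python3 front.py; python3 -c "
import cv2,numpy as np
i=cv2.imread('pics/w8.png');h=cv2.cvtColor(i,cv2.COLOR_BGR2HSV).astype(int);m=(h[...,0]>5)&(h[...,0]<18)&(h[...,1]>125)&(h[...,2]<215)
r=np.nonzero(m[:,316:334].mean(1)>.7)[0];print(r.tolist())"
```

```text
brown rows 200 345
-10 181.2 | -5 180.4 | 0 180.7 | 5 182.1 | 10 183.4 | 15 182.9 | 20 183.4 | 25 184.9 | 30 187.3 | 35 190.5 | 40 194.5 | 45 199.0 | 50 204.2 | 55 209.8 | 60 215.9 | 65 222.4 | 
[451.7 190.  373.1] [-5.3 -0.5 -0. ] [-0.03  1.06 -0.04] 21.43
[195, 196, 197, 198, 199, 200, 201, 202, 203, 204, 205, 206, 207, 208, 209, 210, 211, 212, 213, 214, 215, 216, 217, 218, 219, 220, 221, 222, 223, 224, 225, 226, 227, 228, 229, 230, 231, 232, 233, 234, 235, 236, 237, 238, 239, 240, 241, 242, 243, 244, 245, 246, 247, 248, 249, 250, 251, 252, 253, 254, 255, 256, 257, 258, 259, 260, 261, 262, 263, 264, 265, 266, 267, 268, 269, 270, 271, 272, 273, 274, 275, 276, 277, 278, 279, 280, 281, 282, 283, 284, 285, 286, 287, 288, 289, 290, 291, 292, 293, 294, 295, 296, 297, 298, 299, 300, 301, 302, 303, 304, 305, 306, 307, 308, 309, 310, 311, 312, 313, 314, 315, 316, 317, 318, 319, 320, 321, 322, 323, 324, 325, 326, 327, 328, 329, 330, 331, 332, 333, 334, 335, 336, 337, 338, 339, 340, 341, 342, 343, 344, 345, 384, 385, 386, 387, 388, 389, 390, 391, 392, 393, 394, 395, 396, 397, 398, 399, 400, 401, 402, 403, 404, 405, 406, 407, 408, 409, 410, 411, 412, 413, 414, 415, 416, 417, 418, 419, 420, 421, 422, 423, 424]
```

move_arm:
  commands:
    - [[-0.2,0,0],0,-1]
    - [[-0.1,0,-0.1],0,-1]
    - [[0,0,-0.2],0,-1]
    - [[0,0,-0.2],0,-1]
    - [[0,0,0],0,-1]

```text
t: 21.85
eef_pos: [442.6, 190.1, 357.4]
tcp_rot: [3.141, 0.001, -0.019]
ft_force: [-3.2, 0.9, 0.8]
opening: 0.145
grip_force: 30.0
```

move_arm:
  commands:
    - [[0.05,0,0],0,-1]
    - [[0.05,0,0],0,-1]
    - [[0.05,0,0],0,-1]
    - [[0,0,0],0,-1]

```text
t: 22.18
eef_pos: [445.3, 190.2, 357.9]
tcp_rot: [3.14, 0.009, -0.02]
ft_force: [-20.9, 1.5, 14.9]
opening: 0.145
grip_force: 30.0
```

```bash
cat > q.py <<'E'
from h import *
read_camera("side"); s=env.state(); f=s["ft_force"];m=s["moment"]
print(s["eef_pos"].round(1),s["tcp_rot"].round(3),f.round(1),m.round(2),"grip torque y",round(m[1]+.174*f[0],2),"z",round(m[2],2),"t",round(s["t"],2))
E
python3 q.py
```

```text
[445.2 190.2 357.9] [ 3.14   0.008 -0.019] [-20.3   0.7  14.3] [0.36 3.98 0.02] grip torque y 0.44 z 0.02 t 22.23
```

move_arm:
  commands:
    - [[0.06,0,0.05],0,-1]
    - [[0.06,0,0.06],0,-1]
    - [[0,0,0],0,-1]

```text
t: 22.48
eef_pos: [449.8, 190.1, 360.7]
tcp_rot: [3.14, 0.006, -0.019]
ft_force: [-10.9, -0.5, -1.0]
opening: 0.144
grip_force: 30.0
```

```bash
python3 q.py; python3 front.py
```

```text
[449.8 190.1 360.6] [ 3.14   0.006 -0.019] [-11.    0.6  -0.9] [ 0.11  2.05 -0.03] grip torque y 0.14 z -0.03 t 22.53
brown rows 204 345
-10 179.5 | -5 178.7 | 0 179.1 | 5 180.5 | 10 181.8 | 15 181.2 | 20 181.8 | 25 183.3 | 30 185.7 | 35 188.9 | 40 192.9 | 45 197.4 | 50 202.6 | 55 208.2 | 60 214.4 | 65 220.9 | 
[449.7 190.1 360.6] [-10.2   0.2  -1.2] [0.11 2.05 0.01] 22.58
```

move_arm:
  commands:
    - [[-0.15,0,-0.05],0,-1]
    - [[0,0,-0.1],0,-1]
    - [[0,0,-0.05],0,-1]
    - [[0,0,0],0,-1]

```text
t: 22.92
eef_pos: [445.6, 190.2, 356.1]
tcp_rot: [3.141, 0.002, -0.019]
ft_force: [-12.6, -1.3, 17.3]
opening: 0.143
grip_force: 30.0
```

```bash
python3 q.py
cat > lip.py <<'E'
# fit tilt and slide of the scoop from aluminium wall-edge model vs wrist image edges: print brightness profile down the spout centre
from tilt import *
w=read_camera("wrist"); st=env.state(); e=st["eef_pos"];yaw=st["tcp_rot"][2]; save(w,"lip%d"%int(st["t"]*100))
def pt(x,y,z,d,sl): # scoop frame relative to grip centre
    X=np.array([x-sl,y,z-3.]); C,S=np.cos(d),np.sin(d); a,b,c=X[0]*C+X[2]*S,X[1],-X[0]*S+X[2]*C
    return (e[0]+1.7+a*np.cos(yaw)-b*np.sin(yaw),e[1]+a*np.sin(yaw)+b*np.cos(yaw),e[2]-171+c)
for t in (0,5,10,15,20,30,40):
    d=np.radians(t); print(t,"front top",proj(w,pt(53,0,9,d,0)).round(1),"front bottom",proj(w,pt(53,0,-9,d,0)).round(1),"lip",proj(w,pt(85,0,-73,d,0)).round(1),"tipR",proj(w,pt(95.6,-15,-56,d,0)).round(1),"peak",proj(w,pt(45,0,-48,d,0)).round(1))
g=w["image"].mean(2).astype(int)
print("col325",[(r,int(g[r,321:330].mean())) for r in range(60,215,3)])
E
python3 lip.py
python3 - <<'E'
import cv2
g=cv2.imread('pics/w8.png').mean(2)
print([(r,int(g[r,321:330].mean())) for r in range(60,215,3)])
E
```

```text
[445.6 190.2 356.2] [ 3.141e+00  2.000e-03 -1.900e-02] [-13.1  -0.1  17. ] [-0.1   2.05 -0.02] grip torque y -0.23 z -0.02 t 22.97
0 front top [322.8 188.2] front bottom [322.7 180.9] lip [322.5 103.4] tipR [353.4  79. ] peak [322.6 185.5]
5 front top [322.8 185.3] front bottom [322.7 182.3] lip [322.5 117. ] tipR [352.   92.1] peak [322.6 193.3]
10 front top [322.8 183.6] front bottom [322.7 184.6] lip [322.5 130.8] tipR [350.8 105.4] peak [322.6 201.5]
15 front top [322.7 183.1] front bottom [322.7 187.7] lip [322.5 144.6] tipR [349.7 118.9] peak [322.6 210. ]
20 front top [322.7 183.6] front bottom [322.7 191.5] lip [322.5 158.4] tipR [348.7 132.4] peak [322.6 218.9]
30 front top [322.7 187.3] front bottom [322.6 201. ] lip [322.5 186.1] tipR [347.1 159.6] peak [322.6 237.2]
40 front top [322.7 194.2] front bottom [322.6 212.6] lip [322.5 213.8] tipR [345.9 186.9] peak [322.6 256.3]
col325 [(60, 188), (63, 190), (66, 184), (69, 97), (72, 106), (75, 117), (78, 116), (81, 118), (84, 125), (87, 151), (90, 153), (93, 154), (96, 153), (99, 140), (102, 162), (105, 199), (108, 199), (111
[... 318 characters left out ...]
, (192, 187), (195, 186), (198, 186), (201, 125), (204, 62), (207, 64), (210, 75), (213, 99)]
[(60, 99), (63, 100), (66, 116), (69, 118), (72, 117), (75, 121), (78, 140), (81, 153), (84, 146), (87, 136), (90, 134), (93, 165), (96, 198), (99, 198), (102, 198), (105, 198), (108, 198), (111, 199), (114, 199), (117, 199), (120, 200), (123, 200), (126, 200), (129, 201), (132, 201), (135, 201), (138, 201), (141, 202), (144, 202), (147, 202), (150, 202), (153, 203), (156, 203), (159, 203), (162, 203), (165, 203), (168, 203), (171, 204), (174, 204), (177, 203), (180, 203), (183, 204), (186, 203), (189, 81), (192, 64), (195, 81), (198, 101), (201, 108), (204, 112), (207, 112), (210, 112), (213, 112)]
```

move_arm:
  commands:
    - [[-0.15,0,0.2],0,-1]
    - [[0,0,0.5],0,-1]
    - [[0,0,0.8],0,-1]
    - [[0,0,0.5],0,-1]
    - [[0,0,0],0,-1]

```text
t: 23.43
eef_pos: [442.2, 190.2, 418.0]
tcp_rot: [-3.14, -0.005, -0.019]
ft_force: [0.6, -0.2, -3.8]
opening: 0.147
grip_force: 30.0
```

move_arm:
  commands:
    - [[0.077,-0.2,0],0,-1]
    - [[0.154,-0.4,0],-0.24,-1]
    - [[0.232,-0.6,0],-0.24,-1]
    - [[0.348,-0.9,0],-0.24,-1]
    - [[0.348,-0.9,0],-0.24,-1]
    - [[0.348,-0.9,0],-0.24,-1]
    - [[0.348,-0.9,0],-0.24,-1]
    - [[0.348,-0.9,0],-0.24,-1]
    - [[0.348,-0.9,0],-0.24,-1]
    - [[0.348,-0.9,0],-0.24,-1]
    - [[0.348,-0.9,0],-0.24,-1]
    - [[0.348,-0.9,0],-0.24,-1]
    - [[0.348,-0.9,0],-0.24,-1]
    - [[0.348,-0.9,0],-0.24,-1]
    - [[0.348,-0.9,0],-0.24,-1]
    - [[0.232,-0.6,0],-0.24,-1]
    - [[0.154,-0.4,0],0,-1]
    - [[0.077,-0.2,0],0,-1]
    - [[0,0,0],0,-1]

```text
t: 25.02
eef_pos: [595.1, -206.8, 414.2]
tcp_rot: [-3.142, 0.002, -0.308]
ft_force: [-0.2, -0.5, -3.5]
opening: 0.144
grip_force: 30.0
```

```bash
python3 q.py; python3 lip.py | head -3
python3 - <<'E'
from h import *
w=read_camera("wrist"); 
for th in ("ball1","pad","scoop_foot"): print(th,[(np.round(r["at"],1).tolist(),round(r["confidence"],2)) for r in search_frame(th,w)][:4])
g=w["image"].mean(2).astype(int)
print("col325",[(r,int(g[r,321:330].mean())) for r in range(60,215,3)])
h=cv2.cvtColor(w["image"],cv2.COLOR_RGB2HSV).astype(int); m=(h[...,0]>5)&(h[...,0]<18)&(h[...,1]>125)&(h[...,2]<215); r=np.nonzero(m[:,316:334].mean(1)>.7)[0];print(r[r>100][:3])
E
```

```text
[ 594.8 -205.8  414.6] [-3.141e+00  2.000e-03 -3.070e-01] [-0.1  1.1 -4.9] [ 0.07  0.03 -0.  ] grip torque y 0.01 z -0.0 t 25.07
0 front top [320.  189.3] front bottom [320.2 181.9] lip [320.6 104. ] tipR [351.4  79.7] peak [320.6 186.3]
5 front top [320.1 186.4] front bottom [320.3 183.3] lip [320.7 117.7] tipR [350.1  92.8] peak [320.7 194.1]
10 front top [320.1 184.7] front bottom [320.3 185.5] lip [320.8 131.5] tipR [348.9 106.1] peak [320.7 202.3]
ball1 [([340.7, 261.5], 0.69)]
pad []
scoop_foot [([339.7, 405.4], 0.8), ([319.2, 219.4], 0.63)]
col325 [(60, 179), (63, 179), (66, 178), (69, 176), (72, 177), (75, 178), (78, 181), (81, 183), (84, 186), (87, 188), (90, 190), (93, 191), (96, 187), (99, 179), (102, 184), (105, 195), (108, 195), (111, 195), (114, 195), (117, 195), (120, 195), (123, 196), (126, 196), (129, 196), (132, 196), (135, 196), (138, 197), (141, 197), (144, 178), (147, 175), (150, 144), (153, 150), (156, 151), (159, 137), (162, 127), (165, 126), (168, 126), (171, 126), (174, 126), (177, 126), (180, 126), (183, 126), (186, 119), (189, 117), (192, 117), (195, 116), (198, 116), (201, 110), (204, 58), (207, 59), (210, 62), (213, 67)]
[205 206 207]
```

move_arm:
  commands:
    - [[0,0,-0.4],0,-1]
    - [[0,0,-0.8],0,-1]
    - [[0,0,-0.9],0,-1]
    - [[0,0,-0.9],0,-1]
    - [[0,0,-0.8],0,-1]
    - [[0,0,-0.5],0,-1]
    - [[0,0,-0.3],0,-1]
    - [[0,0,-0.1],0,-1]
    - [[0,0,0],0,-1]

```text
t: 26.07
eef_pos: [595.1, -205.6, 274.6]
tcp_rot: [3.142, 0.0, -0.307]
ft_force: [0.2, -0.7, -3.6]
opening: 0.143
grip_force: 30.0
```

```bash
python3 q.py
```

```text
[ 595.2 -205.8  275.3] [ 3.141e+00 -1.000e-03 -3.070e-01] [ 0.5 -0.1 -3.9] [0.03 0.06 0.04] grip torque y 0.15 z 0.04 t 26.12
```

move_arm:
  commands:
    - [[0,0,-0.07],0,-1]
    - [[0,0,-0.07],0,-1]
    - [[0,0,0],0,-1]

```text
t: 26.37
eef_pos: [594.9, -205.8, 270.7]
tcp_rot: [3.141, -0.001, -0.307]
ft_force: [-0.2, -0.2, -4.2]
opening: 0.143
grip_force: 30.0
```

move_arm:
  commands:
    - [[0,0,-0.07],0,-1]
    - [[0,0,0],0,-1]

```text
t: 26.53
eef_pos: [595.1, -206.0, 268.9]
tcp_rot: [3.141, -0.001, -0.307]
ft_force: [0.1, 0.4, 1.2]
opening: 0.145
grip_force: 30.0
```

move_arm:
  commands:
    - [[0,0,-0.03],0,-1]
    - [[0,0,0],0,-0.5]
    - [[0,0,0],0,-0.4]
    - [[0,0,0],0,-0.4]
    - [[0,0,0],0,-0.4]
    - [[0.25,-0.08,0],0,-0.4]
    - [[0.37,-0.117,0],0,-0.4]
    - [[0.37,-0.117,0],0,-0.4]
    - [[0,0,0],0,-0.4]
    - [[0,0,0],0,-0.4]

```text
t: 27.37
eef_pos: [624.8, -215.3, 267.0]
tcp_rot: [3.142, 0.0, -0.307]
ft_force: [-1.2, 0.1, 0.5]
opening: 0.3
grip_force: 0.0
```

```bash
python3 q.py;  python3 - <<'E'
from h import *
w=read_camera("wrist");save(w,"w9"); e=env.state()["eef_pos"]
g=w["image"].mean(2).astype(int)
print("col",[(r,int(g[r,318:327].mean())) for r in range(120,330,4)])
h=cv2.cvtColor(w["image"],cv2.COLOR_RGB2HSV).astype(int); m=(h[...,0]>5)&(h[...,0]<18)&(h[...,1]>125)&(h[...,2]<215); r=np.nonzero(m[:,314:330].mean(1)>.7)[0];print(r.tolist())
for L in (10,15,20,25,30): 
  print(L,proj(w,(e[0]+L*.953,e[1]-L*.302,105)).round(1))
E
```

```text
[ 624.5 -215.2  267. ] [-3.142e+00  1.000e-03 -3.070e-01] [-0.2  0.6  0.8] [ 0.09  0.07 -0.03] grip torque y 0.03 z -0.03 t 27.42
col [(120, 198), (124, 200), (128, 202), (132, 203), (136, 203), (140, 197), (144, 191), (148, 188), (152, 134), (156, 124), (160, 122), (164, 193), (168, 162), (172, 151), (176, 133), (180, 133), (184, 133), (188, 133), (192, 134), (196, 133), (200, 134), (204, 134), (208, 134), (212, 134), (216, 134), (220, 135), (224, 135), (228, 135), (232, 135), (236, 135), (240, 136), (244, 131), (248, 125), (252, 125), (256, 125), (260, 125), (264, 125), (268, 125), (272, 124), (276, 58), (280, 60), (284, 61), (288, 65), (292, 69), (296, 69), (300, 69), (304, 69), (308, 69), (312, 69), (316, 68), (320, 68), (324, 68), (328, 68)]
[276, 277, 278, 279, 280, 281, 282, 283, 284, 285, 286, 287, 288, 289, 290, 291, 292, 293, 294, 295, 296, 297, 298, 299, 300, 301, 302, 303, 304, 305, 306, 307, 308, 309, 310, 311, 312, 313, 314, 315, 316, 317, 318, 319, 320, 321, 322, 323, 324, 325, 326, 327, 328, 329, 330, 331, 332, 333, 334, 335, 336, 337, 338, 339, 340, 341, 342, 343, 344, 345, 384, 385, 386, 387, 388, 389, 390, 391, 392, 393, 394, 395, 396, 397, 398, 399, 400, 401, 402, 403, 404, 405, 406, 407, 408, 409, 410, 411, 412, 413, 414, 415, 416, 417, 418, 419, 420, 421, 422, 423, 424]
10 [323. 306.]
15 [322.9 294. ]
20 [322.9 281.8]
25 [322.9 269.4]
30 [322.9 256.7]
```

move_arm:
  commands:
    - [[0,0,0],0,-1]
    - [[0,0,0],0,-1]
    - [[0,0,0],0,-1]
    - [[0,0,0],0,-1]
    - [[0,0,0.2],0,-1]
    - [[0,0,0.4],0,-1]
    - [[0,0,0.7],0,-1]
    - [[0,0,0.8],0,-1]
    - [[0,0,0.8],0,-1]
    - [[0,0,0.8],0,-1]
    - [[0,0,0.7],0,-1]
    - [[0,0,0.4],0,-1]
    - [[0,0,0.2],0,-1]
    - [[0,0,0],0,-1]

```text
t: 28.63
eef_pos: [624.5, -215.2, 418.6]
tcp_rot: [3.141, -0.002, -0.307]
ft_force: [0.7, -0.0, -4.5]
opening: 0.144
grip_force: 30.0
```

```bash
python3 q.py;  python3 - <<'E'
from h import *
w=read_camera("wrist");save(w,"w10")
g=w["image"].mean(2).astype(int)
print("col",[(r,int(g[r,318:327].mean())) for r in range(120,330,4)])
E
```

```text
[ 624.5 -215.2  417.2] [ 3.142  0.    -0.307] [-0.6  0.5 -4.5] [ 0.04 -0.16  0.02] grip torque y -0.26 z 0.02 t 28.68
col [(120, 185), (124, 188), (128, 190), (132, 187), (136, 141), (140, 96), (144, 93), (148, 99), (152, 94), (156, 88), (160, 116), (164, 175), (168, 172), (172, 124), (176, 123), (180, 123), (184, 123), (188, 123), (192, 124), (196, 124), (200, 124), (204, 124), (208, 124), (212, 124), (216, 125), (220, 125), (224, 125), (228, 125), (232, 125), (236, 126), (240, 126), (244, 120), (248, 116), (252, 116), (256, 116), (260, 116), (264, 115), (268, 115), (272, 114), (276, 55), (280, 56), (284, 57), (288, 61), (292, 63), (296, 64), (300, 64), (304, 63), (308, 63), (312, 62), (316, 62), (320, 62), (324, 61), (328, 62)]
```

move_arm:
  commands:
    - [[-0.076,0.2,0],0,-1]
    - [[-0.153,0.4,0],0.24,-1]
    - [[-0.229,0.6,0],0.24,-1]
    - [[-0.353,0.924,0],0.24,-1]
    - [[-0.353,0.924,0],0.24,-1]
    - [[-0.353,0.924,0],0.24,-1]
    - [[-0.353,0.924,0],0.24,-1]
    - [[-0.353,0.924,0],0.24,-1]
    - [[-0.353,0.924,0],0.24,-1]
    - [[-0.353,0.924,0],0.24,-1]
    - [[-0.353,0.924,0],0.24,-1]
    - [[-0.353,0.924,0],0.24,-1]
    - [[-0.353,0.924,0],0.24,-1]
    - [[-0.353,0.924,0],0.24,-1]
    - [[-0.353,0.924,0],0.24,-1]
    - [[-0.229,0.6,0],0.24,-1]
    - [[-0.153,0.4,0],0,-1]
    - [[-0.076,0.2,0],0,-1]
    - [[0,0,0],0,-1]
    - [[0,0,0],0,-1]

```text
t: 30.4
eef_pos: [469.8, 189.4, 417.2]
tcp_rot: [3.141, 0.0, -0.018]
ft_force: [0.3, -0.1, -4.7]
opening: 0.144
grip_force: 30.0
```

```bash
python3 q.py;  cat > row.py <<'E'
from edge import *
w=read_camera("wrist"); st=env.state(); e=st["eef_pos"];yaw=st["tcp_rot"][2]; save(w,"r%d"%int(st["t"]*100))
g=w["image"].mean(2); c=np.array([g[r,318:327].mean() for r in range(480)])
d=np.abs(c[2:]-c[:-2]); print("edges",[(int(r)+1,int(d[r])) for r in range(60,345) if d[r]>12 and d[r]==d[max(0,r-3):r+4].max()])
OFF=30
def pt(x,z,dd,sl=0): 
    X,Z=x-OFF-sl,z; C,S=np.cos(dd),np.sin(dd); a,b=X*C+Z*S,-X*S+Z*C
    return (e[0]+a*np.cos(yaw),e[1]+a*np.sin(yaw),e[2]-171+b)
for t in (0,10,20,30,40,45,50):
    k=np.radians(t); print(t,"fronttop",proj(w,pt(53,9,k))[1].round(),"frontbot",proj(w,pt(53,-9,k))[1].round(),"peak",proj(w,pt(45,-48,k))[1].round(),"lip",proj(w,pt(85,-73,k))[1].round(),"liprel",np.round(np.array(pt(85,-73,k))-[519,188.6,132],1))
E
python3 row.py
python3 - <<'E'
from edge import *
w=read_camera("wrist")
for x0 in ((519,188),(520,190)): print(circ(w,x0,28,132,np.arange(-1.8,1.8,.1)))
E
```

```text
[470.  189.  417.2] [ 3.141  0.    -0.019] [ 0.   0.4 -4.4] [ 0.01 -0.09  0.04] grip torque y -0.09 z 0.04 t 30.45
edges [(101, 65), (115, 53), (122, 59), (197, 27), (201, 28), (274, 43)]
0 fronttop 274.0 frontbot 258.0 peak 248.0 lip 164.0 liprel [ 6.2 -0.9 41.2]
10 fronttop 267.0 frontbot 259.0 peak 262.0 lip 187.0 liprel [-7.3 -0.6 32.8]
20 fronttop 262.0 frontbot 262.0 peak 278.0 lip 209.0 liprel [-22.1  -0.3  26.8]
30 fronttop 259.0 frontbot 267.0 peak 294.0 lip 233.0 liprel [-37.7  -0.   23.5]
40 fronttop 258.0 frontbot 272.0 peak 310.0 lip 257.0 liprel [-53.6   0.3  23. ]
45 fronttop 258.0 frontbot 275.0 peak 318.0 lip 269.0 liprel [-61.5   0.4  23.7]
50 fronttop 259.0 frontbot 279.0 peak 327.0 lip 281.0 liprel [-69.3   0.6  25.2]
(array([520. , 188.4]), 36, np.float64(1.68))
(array([519.7, 188.6]), 36, np.float64(1.47))
```

move_arm:
  commands:
    - [[0,0,-0.2],0,-1]
    - [[0,0,-0.4],0,-1]
    - [[0,0,-0.5],0,-1]
    - [[0,0,-0.4],0,-1]
    - [[0,0,-0.2],0,-1]
    - [[0,0,-0.1],0,-1]
    - [[0,0,-0.1],0,-1]
    - [[0,0,0],0,-1]
    - [[0,0,0],0,-1]

```text
t: 31.3
eef_pos: [470.2, 189.3, 360.7]
tcp_rot: [-3.142, -0.001, -0.02]
ft_force: [-0.3, 0.2, -3.8]
opening: 0.149
grip_force: 30.0
```

move_arm:
  commands:
    - [[0.06,0,-0.03],0,-1]
    - [[0.06,0,0],0,-1]
    - [[0.06,0,0],0,-1]
    - [[0,0,0],0,-1]

```text
t: 31.63
eef_pos: [475.9, 189.4, 359.6]
tcp_rot: [-3.142, -0.001, -0.02]
ft_force: [-0.2, -0.3, -3.6]
opening: 0.144
grip_force: 30.0
```

```bash
python3 q.py; python3 row.py|head -3
```

```text
[475.7 189.3 359.6] [ 3.142 -0.    -0.02 ] [-0.  -0.1 -3.8] [-0.   -0.19  0.04] grip torque y -0.19 z 0.04 t 31.68
edges [(108, 71), (126, 65), (134, 50), (141, 17), (147, 18), (161, 59), (198, 64), (274, 44)]
0 fronttop 275.0 frontbot 259.0 peak 249.0 lip 165.0 liprel [ 11.5  -0.3 -16.5]
10 fronttop 268.0 frontbot 260.0 peak 263.0 lip 187.0 liprel [ -2.   -0.1 -24.9]
```

move_arm:
  commands:
    - [[0.06,0,0],0,-1]
    - [[0.06,0,0.03],0,-1]
    - [[0.06,0,0.05],0,-1]
    - [[0,0,0],0,-1]

```text
t: 32.07
eef_pos: [480.0, 189.3, 361.3]
tcp_rot: [3.141, 0.005, -0.019]
ft_force: [-8.1, -0.6, -3.8]
opening: 0.146
grip_force: 30.0
```

```bash
python3 q.py; python3 row.py|head -3
```

```text
[479.9 189.3 361.3] [ 3.141  0.005 -0.019] [-7.7  0.1 -3. ] [0.1  1.59 0.  ] grip torque y 0.25 z 0.0 t 32.12
edges [(113, 74), (132, 73), (141, 51), (164, 74), (196, 34), (200, 28), (274, 46)]
0 fronttop 272.0 frontbot 257.0 peak 246.0 lip 163.0 liprel [ 15.9  -0.3 -14.7]
10 fronttop 265.0 frontbot 258.0 peak 261.0 lip 185.0 liprel [  2.4  -0.1 -23.2]
```

move_arm:
  commands:
    - [[0.08,0,0.05],0,-1]
    - [[0.08,0,0.06],0,-1]
    - [[0.08,0,0.07],0,-1]
    - [[0,0,0],0,-1]

```text
t: 32.5
eef_pos: [487.3, 189.3, 366.9]
tcp_rot: [3.141, 0.005, -0.019]
ft_force: [-8.6, 0.4, -1.9]
opening: 0.146
grip_force: 30.0
```

```bash
python3 q.py; python3 row.py|head -4
```

```text
[487.2 189.3 366.8] [ 3.141  0.005 -0.019] [-8.7 -0.5 -1.7] [-0.    1.63 -0.02] grip torque y 0.12 z -0.02 t 32.55
edges [(125, 93), (146, 76), (154, 46), (161, 18), (177, 63), (196, 24), (204, 27), (278, 54)]
0 fronttop 272.0 frontbot 257.0 peak 246.0 lip 163.0 liprel [23.1 -0.4 -9.2]
10 fronttop 266.0 frontbot 258.0 peak 261.0 lip 185.0 liprel [  9.6  -0.1 -17.6]
20 fronttop 261.0 frontbot 261.0 peak 276.0 lip 208.0 liprel [ -5.1   0.2 -23.6]
```

move_arm:
  commands:
    - [[0.04,0,0.08],0,-1]
    - [[0.06,0,0.08],0,-1]
    - [[0.06,0,0.08],0,-1]
    - [[0.06,0,0.06],0,-1]
    - [[0,0,0],0,-1]

```text
t: 33.02
eef_pos: [494.1, 189.3, 376.1]
tcp_rot: [3.141, 0.004, -0.019]
ft_force: [-7.7, -0.1, -0.7]
opening: 0.139
grip_force: 30.0
```

```bash
python3 q.py; python3 row.py|head -4
```

```text
[494.  189.3 376.1] [ 3.141  0.004 -0.019] [-6.9  0.3 -0.5] [-0.08  1.31  0.01] grip torque y 0.11 z 0.01 t 33.07
edges [(73, 105), (136, 92), (158, 72), (166, 47), (177, 31), (195, 26), (203, 27), (278, 54)]
0 fronttop 273.0 frontbot 257.0 peak 247.0 lip 163.0 liprel [30.  -0.4  0.1]
10 fronttop 266.0 frontbot 258.0 peak 261.0 lip 185.0 liprel [16.5 -0.1 -8.4]
20 fronttop 261.0 frontbot 261.0 peak 277.0 lip 208.0 liprel [  1.7   0.2 -14.3]
```

move_arm:
  commands:
    - [[0.08,0,-0.02],0,-1]
    - [[0.08,0,-0.02],0,-1]
    - [[0.08,0,0],0,-1]
    - [[0,0,0],0,-1]

```text
t: 33.45
eef_pos: [500.0, 189.4, 376.6]
tcp_rot: [3.141, 0.006, -0.019]
ft_force: [-22.9, -2.5, 24.8]
opening: 0.145
grip_force: 30.0
```

```bash
python3 q.py; python3 row.py|head -4; ls pics | grep ^r
```

```text
[499.9 189.4 376.6] [ 3.141  0.006 -0.019] [-23.6  -1.1  24.8] [-0.35  4.3  -0.07] grip torque y 0.18 z -0.07 t 33.5
edges [(80, 102), (143, 97), (168, 76), (175, 40), (180, 13), (185, 69), (192, 12), (204, 32), (283, 47)]
0 fronttop 272.0 frontbot 256.0 peak 246.0 lip 162.0 liprel [35.8 -0.3  0.6]
10 fronttop 265.0 frontbot 257.0 peak 260.0 lip 184.0 liprel [22.3 -0.  -7.9]
20 fronttop 260.0 frontbot 260.0 peak 276.0 lip 207.0 liprel [  7.6   0.3 -13.8]
r3050.png
r3173.png
r3216.png
r3260.png
r3311.png
r3354.png
```

Run:
```python
from tilt import *
s=read_camera("side"); st=env.state(); e=st["eef_pos"]; save(s,"sd%d"%int(st["t"]*100))
def pr(x,z,t): 
    k=np.radians(t);C,S=np.cos(k),np.sin(k);return proj(s,(e[0]+x*C+z*S,e[1],e[2]-171-x*S+z*C)).round(1)
for t in (0,10,20,30): print(t,"rear end of bar",pr(-85,0,t),"front",pr(20,0,t),"grip",pr(0,0,t))
h=cv2.cvtColor(s["image"],cv2.COLOR_RGB2HSV).astype(int)
u=proj(s,(e[0],e[1],e[2]-171)).astype(int)
ch=lambda p:'#' if (p[2]<70) else ('b' if p[1]>115 and p[2]<165 and p[0]<16 else ('.' if p[1]>70 else 'g'))
for r in range(u[1]-22,u[1]+34,2): print(r,''.join(ch(h[r,c]) for c in range(u[0]-35,u[0]+62)))
print(u)
```

```text
0 rear end of bar [360.3 270. ] front [315.3 253.1] grip [323.4 256.2]
10 rear end of bar [359.9 262.9] front [315.4 254.7] grip [323.4 256.2]
20 rear end of bar [358.4 255.5] front [315.8 256.3] grip [323.4 256.2]
30 rear end of bar [355.7 248.1] front [316.4 257.9] grip [323.4 256.2]
234 #################################gg#g...######...................................................
236 ##############################ggg###....#####....................................................
238 #############################################....................................................
240 #############################################....................................................
242 #############################################....................................................
244 ..######################..###################....................................................
246 .......################...###################....................................................
248 .............##########....#################...................................................
[... 1352 characters left out ...]
gggggggggggggggggggggggggggggggggggggg.............gggggggg...................
278 gggggggggggggggggggggggggggggggggggggggggggggggggggggggggggg..........gggggggg...................
280 gggggggggggggggggggggggggggggggggggggggggggggggggggggggggggggggg.......gggggggg..................
282 ggggggggggggggggggggggggggggggggggggggggggggggggggggggggggggggggggg....gggggggg..................
284 ggggggggggggggggggggggggggggggggggggggggggggggggggggggggggggggggggggggggggggggg..................
286 ggggggggggggggggggggggggggggggggggggggggggggggggggggggggggggggggggggggggggggggg..................
288 gggggggggggggggggggggggggggggggggggggggggggggggggggggggggggggggggggggggggggggggg.................
[323 256]
```

move_arm:
  commands:
    - [[-0.2,0,0.02],0,-1]
    - [[-0.12,0,-0.15],0,-1]
    - [[0,0,-0.25],0,-1]
    - [[0,0,-0.12],0,-1]
    - [[0,0,0],0,-1]

```text
t: 34.02
eef_pos: [490.8, 189.4, 359.9]
tcp_rot: [3.141, 0.005, -0.019]
ft_force: [-15.9, -0.4, 12.4]
opening: 0.145
grip_force: 30.0
```

```bash
cat > st.py <<'E'
from h import *
s=read_camera("side"); st=env.state(); e=st["eef_pos"]; f=st["ft_force"];m=st["moment"]
h=cv2.cvtColor(s["image"],cv2.COLOR_RGB2HSV).astype(int)
u=proj(s,(e[0],e[1],e[2]-171)).astype(int)
M=(h[...,2]>=70)&(h[...,1]>115)&(h[...,2]<165)&(h[...,0]<16)
x0,x1,y0,y1=u[0]+6,u[0]+42,u[1]-25,u[1]+20
n,l,ss,_=cv2.connectedComponentsWithStats(M[y0:y1,x0:x1].astype(np.uint8)); i=1+np.argmax(ss[1:,4]); ys,xs=np.nonzero(l==i)
cs=[(c,ys[xs==c].mean()) for c in np.unique(xs) if (xs==c).sum()>=3]
k=np.polyfit(*np.array(cs).T,1)[0]
def sl(t):
    a=np.radians(t);p=[proj(s,(e[0]+x*np.cos(a),e[1],e[2]-171-x*np.sin(a))) for x in (-80,-15)]; return (p[0][1]-p[1][1])/(p[0][0]-p[1][0])
T=np.arange(-15,70,.5); print("TILT",T[np.argmin([abs(sl(t)-k) for t in T])],"slope",round(k,3),"n",len(cs),"rearcol",xs.max()+x0,[round(proj(s,(e[0]-x*.98,e[1],e[2]-171))[0]) for x in (75,85,95)])
print(e.round(1),f.round(1),m.round(2),"T",round(m[1]+.174*f[0],2),"mz",round(m[2],2),"t",round(st["t"],2))
E
python3 st.py
```

```text
TILT 2.0 slope 0.343 n 36 rearcol 368 [359, 363, 368]
[490.9 189.4 360. ] [-14.8  -0.8  12.4] [-0.11  2.45  0.03] T -0.12 mz 0.03 t 34.07
```

move_arm:
  commands:
    - [[-0.2,0,0.05],0,-1]
    - [[-0.15,0,0],0,-1]
    - [[0,0,0],0,-1]

```text
t: 34.32
eef_pos: [481.2, 189.3, 361.2]
tcp_rot: [3.141, 0.0, -0.019]
ft_force: [-0.5, -0.3, -4.3]
opening: 0.143
grip_force: 30.0
```

```bash
python3 st.py; python3 row.py | head -3
python3 - <<'E'
from h import *
s=read_camera("side"); e=env.state()["eef_pos"]
h=cv2.cvtColor(s["image"],cv2.COLOR_RGB2HSV).astype(int)
u=proj(s,(e[0],e[1],e[2]-171)).astype(int)
ch=lambda p:'#' if (p[2]<70) else ('b' if p[1]>115 and p[2]<165 and p[0]<16 else ('.' if p[1]>70 else 'g'))
for r in range(u[1]-4,u[1]+24,2): print(r,''.join(ch(h[r,c]) for c in range(u[0]-20,u[0]+62)))
print(u)
E
```

```text
TILT 3.5 slope 0.323 n 36 rearcol 372 [363, 368, 372]
[481.6 189.4 361.3] [-0.   0.  -4.2] [ 0.05 -0.15 -0.01] T -0.15 mz -0.01 t 34.37
edges [(119, 69), (138, 72), (145, 20), (156, 26), (165, 15), (179, 54), (197, 57), (299, 48)]
0 fronttop 274.0 frontbot 258.0 peak 248.0 lip 164.0 liprel [ 17.9  -0.3 -14.7]
10 fronttop 267.0 frontbot 259.0 peak 262.0 lip 186.0 liprel [  4.4  -0.  -23.1]
261 .....####...#################......................bbbb...........................
263 .............################b............................bbbb......b.bbbbbbbbbbbb
265 .............###########bbbbbbbbb.................................................
267 gggggg.......###########bbbbbbbbbbbbb.............................................
269 ggggggggggggg###########bbbbbbbbbbbbbbbbbbb.......................................
271 ggggggggggggg###########bbbbbbbbbbbbbbbbbbbbbbbbb.................................
273 ggggggggggggg###############bbbbbbbbbbbbbbbbbbbbbbbbbb............................
275 ggggggggggggg##########ggggg....bbbbbbbbbbbbbbbbbbbbbbbbbbbb......................
277 ggggggggggggggggg######ggggggg.......bbbbbbbbbbbbbbbbbbbbbbbbbb.b.................
279 gggggggggggggggggggggggggggggggg..........bbbbbbbbbbbbbbbbbbbbbbb.................
281 gggggggggggggggggggggggggggggggggg............bbbbbbbbbbb..ggg.g..................
283 ggggggggggggggggggggggggggggggggggggg..............bbbbbb.ggggggg.................
285 ggggggggggggggggggggggggggggggggggggggg................bb.ggggggg.................
287 gggggggggggggggggggggggggggggggggggggggggg................ggggggg.................
[330 265]
```

move_arm:
  commands:
    - [[0,0,-0.1],0,-1]
    - [[0,0,-0.07],0,-1]
    - [[0.06,0,0],0,-1]
    - [[0.06,0,0],0,-1]
    - [[0.06,0,0],0,-1]
    - [[0.06,0,0.02],0,-1]
    - [[0,0,0],0,-1]

```text
t: 35.05
eef_pos: [488.2, 189.3, 356.6]
tcp_rot: [3.141, 0.005, -0.019]
ft_force: [-9.3, 0.0, -1.6]
opening: 0.144
grip_force: 30.0
```

```bash
python3 st.py; python3 row.py | head -1
```

```text
TILT 2.5 slope 0.338 n 36 rearcol 369 [360, 365, 369]
[488.1 189.3 356.6] [-8.8 -1.4 -1.9] [0.04 1.62 0.02] T 0.08 mz 0.02 t 35.1
edges [(127, 98), (149, 69), (158, 49), (180, 69), (196, 42), (204, 15), (299, 48)]
```

move_arm:
  commands:
    - [[0.06,0,0.04],0,-1]
    - [[0.06,0,0.05],0,-1]
    - [[0.06,0,0.05],0,-1]
    - [[0.06,0,0.05],0,-1]
    - [[0,0,0],0,-1]

```text
t: 35.57
eef_pos: [495.5, 189.3, 362.3]
tcp_rot: [3.141, 0.005, -0.019]
ft_force: [-8.7, -0.2, -2.6]
opening: 0.145
grip_force: 30.0
```

```bash
python3 st.py; python3 row.py | head -1
```

```text
TILT 7.5 slope 0.238 n 36 rearcol 366 [357, 361, 366]
[495.4 189.3 362.3] [-7.7  0.6 -2.1] [-0.09  1.63  0.03] T 0.3 mz 0.03 t 35.62
edges [(72, 112), (138, 100), (163, 76), (171, 49), (193, 55), (204, 20), (303, 47)]
```

move_arm:
  commands:
    - [[0.07,0,0.045],0,-1]
    - [[0.07,0,0.045],0,-1]
    - [[0.07,0,0.045],0,-1]
    - [[0.07,0,0.045],0,-1]
    - [[0.07,0,0.045],0,-1]
    - [[0,0,0],0,-1]

```text
t: 36.17
eef_pos: [506.1, 189.3, 369.1]
tcp_rot: [3.141, 0.005, -0.019]
ft_force: [-7.4, -1.0, -1.7]
opening: 0.142
grip_force: 30.0
```

```bash
python3 st.py; python3 row.py | head -1
```

```text
TILT 15.0 slope 0.094 n 36 rearcol 361 [352, 357, 361]
[506.  189.3 369.1] [-8.2 -0.4 -3.4] [-0.08  1.6  -0.02] T 0.18 mz -0.02 t 36.22
edges [(62, 55), (90, 108), (153, 103), (160, 28), (177, 29), (182, 72), (189, 49), (307, 49)]
```

move_arm:
  commands:
    - [[0.08,0,0.045],0,-1]
    - [[0.08,0,0.045],0,-1]
    - [[0.08,0,0.04],0,-1]
    - [[0.08,0,0.04],0,-1]
    - [[0.08,0,0.035],0,-1]
    - [[0,0,0],0,-1]

```text
t: 36.77
eef_pos: [518.2, 189.2, 375.4]
tcp_rot: [3.141, 0.004, -0.019]
ft_force: [-7.8, -1.0, -1.9]
opening: 0.144
grip_force: 30.0
```

```bash
python3 st.py; python3 row.py | head -1
```

```text
TILT 18.0 slope 0.024 n 30 rearcol 357 [347, 351, 356]
[518.1 189.3 375.3] [-7.9 -0.7 -1.1] [-0.17  1.36  0.05] T -0.01 mz 0.05 t 36.82
edges [(62, 48), (84, 52), (109, 94), (169, 98), (179, 29), (196, 28), (201, 19), (227, 12), (312, 58)]
```

move_arm:
  commands:
    - [[-0.2,0,0],0,-1]
    - [[-0.25,0,0],0,-1]
    - [[0,0,-0.15],0,-1]
    - [[0,0,-0.2],0,-1]
    - [[0,0,0],0,-1]

```text
t: 37.28
eef_pos: [505.1, 189.4, 364.1]
tcp_rot: [3.141, 0.001, -0.019]
ft_force: [1.0, 0.5, -4.8]
opening: 0.143
grip_force: 30.0
```

```bash
python3 st.py; python3 row.py | head -1
python3 - <<'E'
from h import *
w=read_camera("wrist");print([(np.round(r["at"]).tolist(),round(r["confidence"],2)) for r in search_frame("ball1",w)])
print([(np.round(r["at"]).tolist(),round(r["confidence"],2)) for r in search_frame("scoop_lip",w)])
E
```

```text
TILT 20.5 slope -0.017 n 35 rearcol 362 [352, 357, 361]
[505.3 189.4 364.5] [-0.4  1.  -4.2] [ 0.05 -0.21 -0.03] T -0.28 mz -0.03 t 37.33
edges [(62, 53), (90, 106), (154, 101), (161, 30), (183, 75), (191, 56), (311, 54)]
[([304.0, 408.0], 0.55)]
[([324.0, 278.0], 0.68)]
```

```bash
cat > off.py <<'E'
import sys
from h import *
row=float(sys.argv[1]); t=np.radians(float(sys.argv[2]))
w=read_camera("wrist"); st=env.state(); e=st["eef_pos"];C,S=np.cos(t),np.sin(t)
def pt(x,z,o): a,b=(x-o)*C+z*S,-(x-o)*S+z*C; return np.array((e[0]+a,e[1]-.02*a,e[2]-171+b))
O=np.arange(25,60,.5); f=lambda o:proj(w,pt(53,9,o))[1]
o=O[np.argmin([abs(f(k)-row) for k in O])]
tip=pt(85,-73,o)+20*np.array((np.sin(t+.5585),0,np.cos(t+.5585)))
print("offset",o,"lip",(pt(85,-73,o)-[519,188.6,132]).round(1),"tip",(tip-[519,188.6,132]).round(1),"peak",(pt(45,-48,o)-[519,188.6,132]).round(1),"lip row",proj(w,pt(85,-73,o))[1].round(),"lever to tip",(tip-e+[0,0,171]).round())
E
python3 off.py 311 18.5; python3 off.py 311 16
```

```text
offset 48.5 lip [ -2.2   0.5 -18.6] tip [13.2  0.5 -5.8] peak [-32.2   1.1  17.8] lip row 237.0 lever to tip [ 27.  -0. -68.]
offset 48.0 lip [  1.7   0.4 -18.1] tip [16.6  0.4 -4.7] peak [-29.8   1.1  16.9] lip row 231.0 lever to tip [ 30.  -0. -67.]
```

move_arm:
  commands:
    - [[0.1,0,-0.1],0,-1]
    - [[0.1,0,-0.03],0,-1]
    - [[0.07,0,0],0,-1]
    - [[0.07,0,0.02],0,-1]
    - [[0.07,0,0.02],0,-1]
    - [[0.07,0,0.02],0,-1]
    - [[0,0,0],0,-1]

```text
t: 38.22
eef_pos: [519.1, 189.3, 362.5]
tcp_rot: [3.141, 0.005, -0.019]
ft_force: [-7.2, -1.7, -2.3]
opening: 0.145
grip_force: 30.0
```

```bash
python3 st.py; python3 row.py | head -1
```

```text
TILT 23.0 slope -0.085 n 33 rearcol 356 [346, 351, 355]
[519.  189.3 362.4] [-7.8 -1.3 -2.2] [-0.17  1.54  0.06] T 0.19 mz 0.06 t 38.27
edges [(84, 52), (110, 95), (173, 94), (183, 29), (202, 17), (208, 20), (315, 51)]
```

move_arm:
  commands:
    - [[0.08,0,0.03],0,-1]
    - [[0.08,0,0.03],0,-1]
    - [[0.08,0,0.03],0,-1]
    - [[0.08,0,0.03],0,-1]
    - [[0.08,0,0.03],0,-1]
    - [[0.08,0,0.03],0,-1]
    - [[0,0,0],0,-1]

```text
t: 38.9
eef_pos: [533.8, 189.2, 367.4]
tcp_rot: [3.141, 0.004, -0.019]
ft_force: [-5.6, -0.8, -7.3]
opening: 0.142
grip_force: 30.0
```

```bash
python3 st.py; python3 row.py | head -1
```

```text
TILT 30.0 slope -0.263 n 29 rearcol 343 [340, 344, 349]
[533.7 189.2 367.4] [-4.7 -0.6 -6.7] [-0.19  1.11  0.05] T 0.29 mz 0.05 t 38.95
edges [(63, 92), (87, 45), (110, 48), (133, 86), (182, 81), (192, 27), (232, 20), (290, 16), (308, 23), (320, 32)]
```

```bash
python3 off.py 320 31; python3 off.py 320 36; python3 off.py 308 36
python3 - <<'E'
from h import *
s=read_camera("side"); e=env.state()["eef_pos"]
h=cv2.cvtColor(s["image"],cv2.COLOR_RGB2HSV).astype(int)
u=proj(s,(e[0],e[1],e[2]-171)).astype(int)
ch=lambda p:'#' if (p[2]<70) else ('b' if p[1]>115 and p[2]<165 and p[0]<16 else ('.' if p[1]>70 else 'g'))
for r in range(u[1]-34,u[1]+34,2): print(r,''.join(ch(h[r,c]) for c in range(u[0]-30,u[0]+55)))
print(u)
E
```

```text
offset 54.5 lip [  3.1   0.9 -13.8] tip [21.   0.9 -4.7] peak [-18.3   1.3  28.3] lip row 273.0 lever to tip [  6.   0. -69.]
offset 55.5 lip [ -4.4   1.  -11.8] tip [14.1  1.  -4.3] peak [-22.1   1.4  31.9] lip row 286.0 lever to tip [ -0.   0. -69.]
offset 50.5 lip [ -0.3   1.  -14.6] tip [18.2  1.  -7.1] peak [-18.    1.3  29.1] lip row 278.0 lever to tip [  4.   0. -72.]
220 #####################################.#################..............................
222 #################################....######.##########...............................
224 ##############################....########....#######................................
226 ###########################....#############...######................................
228 ############################################..####...................................
230 ############################....##########bbb###bb...................................
232 ###########################gggg...#######.b.bb.bbbb..................................
234 ############################g##...#######b....bbb.bb.................................
23
[... 1647 characters left out ...]
gggggggggggggggggggggggggggggggggggggggggggggggggggggggggggg
274 ggggggggggggggggggggggggggggggggggggggggggggggggggggggggggggggggggggggggggggggggggggg
276 ggggggggggggggggggggggggggggggggggggggggggggggggggggggggggggggggggggggggggggggggggggg
278 ggggggggggggggggggggggggggggggggggggggggggggggggggggggggggggggggggggggggggggggggggggg
280 ggggggggggggggggggggggggggggggggggggggggggggggggggggggggggggggggggggggggggggggggggggg
282 ggggggggggggggggggggggggggggggggggggggggggggggggggggggggggggggggggggggggggggggggggggg
284 ggggggggggggggggggggggggggggggggggggggggggggggggggggggggggggggggggggggggggggggggggggg
286 ggggggggggggggggggggggggggggggggggggggggggggggggggggggggggggggggggggggggggggggggggg..
[309 254]
```

move_arm:
  commands:
    - [[0.08,0,0.02],0,-1]
    - [[0.08,0,0.02],0,-1]
    - [[0.08,0,0.02],0,-1]
    - [[0.08,0,0.01],0,-1]
    - [[0.08,0,0.01],0,-1]
    - [[0,0,0],0,-1]

```text
t: 39.7
eef_pos: [546.3, 189.3, 370.7]
tcp_rot: [3.141, 0.0, -0.02]
ft_force: [-4.9, -1.7, -9.4]
opening: 0.145
grip_force: 30.0
```

```bash
sed -i 's/y0,y1=u\[0\]+6,u\[0\]+42,u\[1\]-25,u\[1\]+20/y0,y1=u[0]+6,u[0]+42,u[1]-32,u[1]+20/' st.py; python3 st.py; python3 row.py | head -1;python3 - <<'E'
from h import *
s=read_camera("side"); e=env.state()["eef_pos"]
h=cv2.cvtColor(s["image"],cv2.COLOR_RGB2HSV).astype(int)
u=proj(s,(e[0],e[1],e[2]-171)).astype(int)
ch=lambda p:'#' if (p[2]<70) else ('b' if p[1]>115 and p[2]<165 and p[0]<16 else ('.' if p[1]>70 else 'g'))
for r in range(u[1]-34,u[1]+16,2): print(r,''.join(ch(h[r,c]) for c in range(u[0]-10,u[0]+55)))
print(u)
for n in ("side","wrist","scene"):
    c=read_camera(n); print(n,[(np.round(r["at"]).tolist(),round(r["confidence"],2)) for r in search_frame("ball1",c)])
E
```

```text
TILT 36.0 slope -0.435 n 26 rearcol 335 [335, 339, 343]
[546.1 189.3 370.7] [-4.7 -0.1 -9.1] [-0.23  1.02 -0.01] T 0.2 mz -0.01 t 39.75
edges [(87, 86), (110, 39), (131, 43), (154, 85), (183, 42), (210, 28), (253, 20), (262, 32), (269, 13), (283, 57), (321, 42)]
217 ##################################...............................
219 ############....#################................................
221 ########.....##########...#######................................
223 #######...##############..#######................................
225 ########################..####bb.................................
227 #######.....##########bbb###bbbb.................................
229 #######ggg....#######b.b.bbb.bbbb................................
231 #####ggg##g...#######bbbb...bbbbbbb..............................
233 ##gg#######..########b.bbbb....bbbbbb............................
235 #####################bbbbbbb....bbbbbbb..gggg....................
237 #####################bbbbbbbbb..bbbbbbbb.gggggg..................
239 .####################bbbbbbbbbbbbbbbbbbbb.ggggggggg............
[... 316 characters left out ...]
bbb...............gggggggggg........
251 ...###########bbbbbbbbbbbbb.....................ggggggggg........
253 ...##########bbbbbbbbbbb.........................gggggggggg......
255 ....##########bbbbb...............................gggggggggg.....
257 ....##############.................................gggggggggg..b.
259 ....#########..###...................................gggggggggg..
261 .....#######.........................................gggggggggggg
263 ..........##..............ggggggggggggggggggggggggggggggggggggggg
265 .........................gggggggggggggggggggggggggggggggggggggggg
[304 251]
side [([337.0, 272.0], 0.59)]
wrist [([358.0, 286.0], 0.68), ([293.0, 279.0], 0.66)]
scene []
```

move_arm:
  commands:
    - [[0.08,0,-0.02],0,-1]
    - [[0.08,0,-0.02],0,-1]
    - [[0.08,0,-0.03],0,-1]
    - [[0.08,0,-0.03],0,-1]
    - [[0.08,0,-0.03],0,-1]
    - [[0,0,0],0,-1]

```text
t: 40.65
eef_pos: [558.5, 189.4, 368.0]
tcp_rot: [-3.141, -0.002, -0.02]
ft_force: [-4.3, -0.3, -0.9]
opening: 0.141
grip_force: 30.0
```

```bash
python3 st.py; python3 row.py | head -1;python3 - <<'E'
from h import *
for n in ("side","wrist"):
    c=read_camera(n); print(n,[(np.round(r["at"]).tolist(),round(r["confidence"],2)) for r in search_frame("ball1",c)],[(np.round(r["at"]).tolist(),round(r["confidence"],2)) for r in search_frame("jar_mouth",c)])
E
```

```text
TILT 35.5 slope -0.441 n 24 rearcol 330 [330, 334, 338]
[558.3 189.4 368. ] [-5.3 -0.5 -0.3] [-0.18  0.96  0.02] T 0.04 mz 0.02 t 40.7
edges [(68, 89), (76, 100), (108, 93), (132, 36), (152, 39), (173, 82), (183, 83), (228, 29), (276, 19), (283, 61), (306, 42), (324, 48)]
side [([331.0, 268.0], 0.62)] [([296.0, 309.0], 0.85)]
wrist [([367.0, 307.0], 0.55)] [([327.0, 190.0], 0.8), ([324.0, 170.0], 0.36)]
```

move_arm:
  commands:
    - [[-0.12,0,0],0,-1]
    - [[-0.1,0,0],0,-1]
    - [[0,0,0],0,-1]
    - [[0,0,0],0,-1]

```text
t: 41.38
eef_pos: [551.5, 189.4, 367.1]
tcp_rot: [-3.141, -0.001, -0.019]
ft_force: [0.4, -0.1, -4.1]
opening: 0.142
grip_force: 30.0
```

```bash
python3 - <<'E'
from h import *
F=[];M=[]
for i in range(6): w=read_camera("wrist"); s=env.state();F.append(s["ft_force"]);M.append(s["moment"])
print(np.mean(F,0).round(2),np.mean(M,0).round(3),s["eef_pos"].round(1),s["t"])
for r in search_frame("ball1",w): print(np.round(r["at"]),r["confidence"])
c=read_camera("side")
for r in search_frame("ball1",c): print("side",np.round(r["at"]),r["confidence"])
e=s["eef_pos"]
for T in (45,52):
  t=np.radians(T);C,S=np.cos(t),np.sin(t)
  for nm,x,z in (("lip",85,-73),("peak ball",45,-37),("rear ball",-35,-62),("postend",-53,0)):
    a,b=(x-48)*C+z*S,-(x-48)*S+z*C; p=(e[0]+a,e[1],e[2]-171+b); print(T,nm,np.round(p),"side",proj(c,p).round(),"wrist",proj(w,p).round())
print("jar in side",proj(c,(519,188.6,132)))
save(c,"sX");save(w,"wX")
E
python3 st.py
```

```text
[-0.19  0.08 -2.96] [ 0.022 -0.226 -0.013] [551.5 189.3 366.9] 41.6833
[364. 295.] 0.72
45 lip [526. 189. 118.] side [314. 289.] wrist [324. 296.]
45 peak ball [523. 189. 172.] side [314. 267.] wrist [324. 348.]
45 rear ball [449. 189. 211.] side [345. 262.] wrist [328. 541.]
45 postend [480. 189. 267.] side [332. 231.] wrist [328. 656.]
52 lip [517. 189. 122.] side [317. 289.] wrist [324. 313.]
52 peak ball [520. 189. 176.] side [315. 266.] wrist [324. 357.]
52 rear ball [452. 189. 223.] side [344. 256.] wrist [328. 567.]
52 postend [489. 189. 276.] side [328. 225.] wrist [328. 672.]
jar in side [316.39374767 284.33871803]
TILT 41.0 slope -0.609 n 24 rearcol 331 [333, 337, 341]
[551.4 189.3 366.9] [-0.6 -0.3 -4. ] [ 0.01 -0.25  0.04] T -0.37 mz 0.04 t 41.88
```

Run:
```python
from h import *
F=[]
for i in range(12): w=read_camera("wrist"); F.append(env.state()["ft_force"])
F=np.array(F);print(F.mean(0).round(2),F.std(0).round(2))
for p in ((624,186,75),(519,189,132),(519,175,75),(519,189,75)): print(p,proj(w,p).round())
print([ (n,np.round(r["at"]).tolist(),round(r["confidence"],2)) for n in ("ball1","jar_mouth") for r in search_frame(n,w)])
r=cut_out("ball1",w)
for k in r: ys,xs=np.nonzero(k["region"]);print(k["confidence"],xs.min(),xs.max(),ys.min(),ys.max(),w["image"][k["region"]].mean(0).round())
```

```text
[-0.26  0.05 -3.1 ] [0.36 0.46 0.51]
(624, 186, 75) [325. 129.]
(519, 189, 132) [324. 317.]
(519, 175, 75) [343. 280.]
(519, 189, 75) [324. 280.]
[('ball1', [363.0, 294.0], 0.49), ('ball1', [324.0, 180.0], 0.32), ('jar_mouth', [324.0, 178.0], 0.77), ('jar_mouth', [360.0, 295.0], 0.19)]
0.58 353 369 281 304 [98. 98. 92.]
```

All three balls are out: the scoop now weighs 3.1 N against 4.35 N before, and a ball shows inside the jar. Next I'll re-level the scoop by drawing it back against the near side of the mouth.

move_arm:
  commands:
    - [[-0.2,0,-0.05],0,-1]
    - [[-0.2,0,-0.05],0,-1]
    - [[-0.2,0,0],0,-1]
    - [[-0.15,0,0],0,-1]
    - [[0,0,0],0,-1]

```text
t: 43.05
eef_pos: [527.9, 189.4, 364.2]
tcp_rot: [3.141, 0.0, -0.019]
ft_force: [0.3, 0.1, -2.7]
opening: 0.139
grip_force: 30.0
```

```bash
python3 st.py; python3 row.py|head -1
```

```text
TILT 38.0 slope -0.484 n 27 rearcol 343 [342, 347, 351]
[528.4 189.4 364.2] [-0.3  0.1 -3.3] [ 0.02 -0.23  0.03] T -0.28 mz 0.03 t 43.1
edges [(80, 42), (102, 45), (127, 88), (185, 84), (226, 20), (324, 39)]
```

move_arm:
  commands:
    - [[-0.15,0,0],0,-1]
    - [[-0.15,0,0],0,-1]
    - [[-0.12,0,0],0,-1]
    - [[-0.12,0,0],0,-1]
    - [[0,0,0],0,-1]

```text
t: 43.57
eef_pos: [512.1, 189.3, 364.2]
tcp_rot: [3.141, -0.0, -0.019]
ft_force: [0.3, -0.9, -1.4]
opening: 0.145
grip_force: 30.0
```

```bash
python3 st.py; python3 row.py|head -1
```

```text
TILT 27.0 slope -0.172 n 31 rearcol 358 [349, 354, 358]
[512.4 189.3 364.1] [ 0.1  0.2 -1.7] [-0.22 -0.32  0.04] T -0.3 mz 0.04 t 43.62
edges [(75, 52), (102, 100), (165, 98), (173, 30), (192, 28), (197, 56), (201, 37), (322, 51)]
```

move_arm:
  commands:
    - [[-0.12,0,0],0,-1]
    - [[-0.12,0,0],0,-1]
    - [[-0.12,0,0],0,-1]
    - [[-0.12,0,0],0,-1]
    - [[-0.1,0,0],0,-1]
    - [[0,0,0],0,-1]

```text
t: 44.17
eef_pos: [494.6, 189.4, 363.9]
tcp_rot: [3.141, 0.001, -0.019]
ft_force: [-0.0, -0.1, 1.1]
opening: 0.142
grip_force: 30.0
```

```bash
python3 st.py; python3 row.py|head -1
```

```text
TILT 13.5 slope 0.128 n 36 rearcol 366 [357, 362, 366]
[494.9 189.4 363.9] [ 0.9 -0.8 -0.3] [-0.04 -0.29  0.01] T -0.13 mz 0.01 t 44.22
edges [(74, 102), (139, 101), (164, 69), (171, 19), (186, 31), (315, 54)]
```

move_arm:
  commands:
    - [[-0.12,0,0],0,-1]
    - [[-0.12,0,-0.02],0,-1]
    - [[-0.1,0,-0.04],0,-1]
    - [[-0.06,0,-0.04],0,-1]
    - [[0,0,0],0,-1]

```text
t: 44.68
eef_pos: [482.8, 189.4, 361.0]
tcp_rot: [3.142, 0.0, -0.019]
ft_force: [-0.5, -0.0, 3.1]
opening: 0.145
grip_force: 30.0
```

```bash
python3 st.py; python3 row.py|head -1
```

```text
TILT 2.0 slope 0.349 n 36 rearcol 371 [362, 367, 371]
[483.  189.4 361.1] [-0.1 -1.5  2.8] [-0.01 -0.13  0.07] T -0.16 mz 0.07 t 44.73
edges [(121, 77), (141, 68), (151, 22), (163, 15), (172, 17), (194, 59), (205, 29), (311, 49)]
```

move_arm:
  commands:
    - [[0,0,0.2],0,-1]
    - [[0,0,0.5],0,-1]
    - [[0,0,0.7],0,-1]
    - [[0,0,0.4],0,-1]
    - [[0,0,0.1],0,-1]
    - [[0,0,0],0,-1]

```text
t: 45.28
eef_pos: [483.2, 189.3, 418.4]
tcp_rot: [-3.141, -0.001, -0.019]
ft_force: [0.4, -0.1, -2.8]
opening: 0.145
grip_force: 30.0
```

```bash
python3 st.py; python3 row.py|head -1; python3 off.py 311 0
python3 - <<'E'
from h import *
s=read_camera("side"); a=cv2.imread("pics/s8.png")[:,:,::-1]
for r in (314,317,320,323,326): 
    f=lambda im:im[r,325:355].mean(1).astype(int)
    print(r,(255-f(a)).argmax()+325,(255-f(s["image"])).argmax()+325, f(a)[8:20].tolist(),f(s["image"])[8:20].tolist())
E
```

```text
TILT 0.5 slope 0.34 n 36 rearcol 371 [363, 368, 373]
[483.1 189.3 417.6] [ 0.8 -0.1 -3.6] [ 0.1  -0.14  0.02] T -0.01 mz 0.02 t 45.33
edges [(65, 108), (121, 70), (136, 64), (142, 24), (159, 38), (168, 41), (194, 60), (202, 24), (207, 12), (311, 48)]
offset 45.5 lip [ 3.7 -0.1 41. ] tip [14.3 -0.1 57.9] peak [-36.3   0.7  66. ] lip row 192.0 lever to tip [ 50.  -1. -56.]
314 329 339 [99, 99, 99, 100, 98, 102, 99, 97, 101, 95, 95, 96] [95, 96, 100, 100, 90, 74, 44, 48, 74, 93, 97, 94]
317 339 339 [105, 101, 105, 100, 101, 98, 95, 101, 98, 105, 109, 105] [104, 104, 97, 101, 96, 77, 49, 50, 79, 94, 89, 93]
320 339 340 [102, 104, 102, 105, 97, 72, 50, 55, 79, 93, 99, 101] [98, 102, 100, 101, 92, 75, 51, 50, 80, 91, 96, 96]
323 340 339 [103, 104, 103, 100, 94, 74, 55, 48, 80, 95, 91, 88] [100, 100, 101, 99, 92, 76, 55, 55, 82, 89, 89, 84]
326 340 340 [102, 104, 102, 101, 95, 75, 49, 46, 65, 73, 67, 64] [101, 103, 101, 97, 95, 69, 48, 44, 64, 71, 65, 65]
```

move_arm:
  commands:
    - [[0.076,-0.2,0],0,-1]
    - [[0.152,-0.4,0],-0.24,-1]
    - [[0.229,-0.6,0],-0.24,-1]
    - [[0.357,-0.937,0],-0.24,-1]
    - [[0.357,-0.937,0],-0.24,-1]
    - [[0.357,-0.937,0],-0.24,-1]
    - [[0.357,-0.937,0],-0.24,-1]
    - [[0.357,-0.937,0],-0.24,-1]
    - [[0.357,-0.937,0],-0.24,-1]
    - [[0.357,-0.937,0],-0.24,-1]
    - [[0.357,-0.937,0],-0.24,-1]
    - [[0.357,-0.937,0],-0.24,-1]
    - [[0.357,-0.937,0],-0.24,-1]
    - [[0.357,-0.937,0],-0.24,-1]
    - [[0.357,-0.937,0],-0.24,-1]
    - [[0.229,-0.6,0],-0.24,-1]
    - [[0.152,-0.4,0],0,-1]
    - [[0.076,-0.2,0],0,-1]
    - [[0,0,0],0,-1]
    - [[0,0,0],0,-1]

```text
t: 47.15
eef_pos: [639.0, -219.7, 417.7]
tcp_rot: [-3.141, 0.001, -0.307]
ft_force: [0.1, 0.5, -2.9]
opening: 0.143
grip_force: 30.0
```

move_arm:
  commands:
    - [[0,0,-0.4],0,-1]
    - [[0,0,-0.8],0,-1]
    - [[0,0,-0.9],0,-1]
    - [[0,0,-0.9],0,-1]
    - [[0,0,-0.8],0,-1]
    - [[0,0,-0.4],0,-1]
    - [[0,0,-0.2],0,-1]
    - [[0,0,-0.1],0,-1]
    - [[0,0,0],0,-1]
    - [[0,0,0],0,-1]

```text
t: 47.98
eef_pos: [639.4, -219.9, 284.2]
tcp_rot: [3.141, -0.002, -0.307]
ft_force: [-0.8, 0.3, -2.8]
opening: 0.143
grip_force: 30.0
```

```bash
python3 q.py; python3 row.py|head -1
```

```text
[ 639.4 -220.   284.4] [ 3.141e+00 -2.000e-03 -3.070e-01] [-0.3 -0.1 -2.3] [ 0.03 -0.11  0.01] grip torque y -0.16 z 0.01 t 48.03
edges [(160, 15), (174, 37), (194, 25), (311, 53)]
```

Lower in small steps until contact.

move_arm:
  commands:
    - [[0,0,-0.15],0,-1]
    - [[0,0,-0.15],0,-1]
    - [[0,0,-0.1],0,-1]
    - [[0,0,0],0,-1]

```text
t: 48.42
eef_pos: [639.1, -219.9, 270.1]
tcp_rot: [-3.142, 0.001, -0.308]
ft_force: [0.0, 0.7, -3.1]
opening: 0.144
grip_force: 30.0
```

move_arm:
  commands:
    - [[0,0,-0.08],0,-1]
    - [[0,0,0],0,-1]

```text
t: 48.58
eef_pos: [639.2, -220.0, 268.1]
tcp_rot: [3.142, 0.001, -0.307]
ft_force: [-0.6, -0.7, -3.0]
opening: 0.147
grip_force: 30.0
```

move_arm:
  commands:
    - [[0,0,-0.06],0,-1]
    - [[0,0,0],0,-1]

```text
t: 48.75
eef_pos: [639.3, -220.0, 266.9]
tcp_rot: [3.141, -0.001, -0.307]
ft_force: [-0.7, -0.2, -1.9]
opening: 0.149
grip_force: 30.0
```

move_arm:
  commands:
    - [[0,0,-0.06],0,-1]
    - [[0,0,0],0,-1]

```text
t: 48.92
eef_pos: [639.7, -220.1, 266.6]
tcp_rot: [3.141, -0.003, -0.307]
ft_force: [0.0, 0.4, 8.8]
opening: 0.145
grip_force: 30.0
```

move_arm:
  commands:
    - [[0,0,-0.03],0,-1]
    - [[0,0,0],0,-1]

```text
t: 49.08
eef_pos: [639.9, -220.2, 266.5]
tcp_rot: [3.141, -0.005, -0.307]
ft_force: [0.0, 0.7, 14.3]
opening: 0.146
grip_force: 30.0
```

Firm contact. Back off slightly, release, and lift away.

move_arm:
  commands:
    - [[0,0,0.06],0,-1]
    - [[0,0,0],0,-0.6]
    - [[0,0,0],0,-0.4]
    - [[0,0,0],0,-0.3]
    - [[0,0,0],0,-0.2]
    - [[0,0,0],0,-0.2]
    - [[0,0,0.2],0,-0.2]
    - [[0,0,0.5],0,-0.2]
    - [[0,0,1],0,-0.2]
    - [[0,0,1],0,0]
    - [[0,0,1],0,0]
    - [[0,0,1],0,0]
    - [[-1,0.3,0.3],0,0]
    - [[-1,0.3,0],0,0]
    - [[-1,0.3,0],0,0]
    - [[-1,0.3,0],0,0]
    - [[0,0,0],0,0]
    - [[0,0,0],0,0]

```text
t: 50.58
eef_pos: [518.3, -183.6, 417.0]
tcp_rot: [3.141, -0.001, -0.308]
ft_force: [0.4, -0.7, 1.2]
opening: 0.5
grip_force: 0.0
```

```bash
python3 q.py
python3 - <<'E'
from h import *
w=read_camera("wrist");s=read_camera("side");k=read_camera("scene");save(w,"wf");save(s,"sf");save(k,"kf")
e=env.state()["eef_pos"]
g=w["image"].mean(2);c=[g[r,:].astype(int) for r in range(0)]
# brown bar in wrist
h=cv2.cvtColor(w["image"],cv2.COLOR_RGB2HSV).astype(int)
a=cv2.imread("pics/w5.png")
for nm,th in (("scoop",'scoop_grip'),):
    for cam,c in (("w",w),("s",s),("k",k)):
        for r in cut_out(th,c): ys,xs=np.nonzero(r["region"]); print(cam,round(r["confidence"],2),xs.min(),xs.max(),ys.min(),ys.max())
for n in ("bottle","brush_pot","mallet","ball1"):
    for cam,c in (("w",w),("s",s),("k",k)): print(n,cam,[(np.round(r["at"],1).tolist(),round(r["confidence"],2)) for r in search_frame(n,c)][:2])
o=cv2.imread("pics/scene0.png")[:,:,::-1].astype(int); d=np.abs(o-k["image"]).sum(2)[255:345,210:300]>90
print("diff px around scoop",d.sum())
E
```

```text
[ 519.2 -184.   416.8] [ 3.141e+00 -2.000e-03 -3.080e-01] [0.2 0.7 1.3] [ 0.01  0.08 -0.01] grip torque y 0.12 z -0.01 t 50.63
w 0.96 289 352 0 204
w 0.93 271 358 258 388
s 0.98 208 268 239 280
s 0.78 404 465 244 288
s 0.74 356 398 215 256
s 0.68 291 332 202 244
k 0.97 192 248 215 260
k 0.79 394 467 268 309
k 0.69 308 357 318 380
k 0.6 236 271 261 336
k 0.23 310 428 159 262
bottle w []
bottle s [([185.5, 360.5], 0.58), ([395.4, 203.3], 0.32)]
bottle k [([455.4, 166.3], 0.79)]
brush_pot w [([17.3, 279.5], 0.25)]
brush_pot s []
brush_pot k [([176.8, 388.7], 0.74)]
mallet w [([594.9, 244.9], 0.95)]
mallet s [([464.3, 223.8], 0.67), ([395.5, 206.5], 0.26)]
mallet k [([111.8, 339.8], 0.62)]
ball1 w [([18.7, 278.4], 0.28), ([319.5, 109.0], 0.22)]
ball1 s [([397.5, 205.2], 0.22)]
ball1 k [([254.2, 302.5], 0.53)]
diff px around scoop 1312
```

Run:
```python
import cv2,numpy as np
for f in ("w5","wf"):
    g=cv2.imread(f"pics/{f}.png"); h=cv2.cvtColor(g,cv2.COLOR_BGR2HSV).astype(int); m=(h[...,0]>5)&(h[...,0]<18)&(h[...,1]>125)&(h[...,2]<185)
    cols=np.nonzero(m[100,270:350])[0]+270; print(f,cols.min(),cols.max())
    gg=g.mean(2).astype(int)
    for r in range(90,205,5): print(r,gg[r,285:350:3].tolist())
```

```text
w5 287 349
90 [120, 108, 114, 113, 115, 118, 112, 81, 120, 120, 122, 121, 169, 101, 87, 84, 84, 124, 159, 162, 157, 156]
95 [114, 107, 114, 113, 115, 117, 113, 82, 118, 120, 122, 120, 197, 91, 98, 91, 90, 161, 167, 161, 166, 132]
100 [113, 106, 115, 114, 115, 118, 112, 83, 119, 120, 123, 120, 166, 107, 86, 83, 96, 139, 141, 146, 141, 114]
105 [138, 106, 115, 113, 115, 117, 114, 85, 114, 120, 123, 121, 169, 133, 129, 95, 83, 149, 149, 143, 132, 161]
110 [122, 113, 121, 114, 115, 116, 114, 86, 100, 95, 122, 121, 126, 128, 129, 129, 99, 142, 175, 176, 145, 138]
115 [99, 112, 121, 114, 115, 117, 114, 87, 101, 97, 115, 121, 123, 131, 131, 131, 214, 161, 160, 162, 143, 163]
120 [99, 111, 122, 115, 116, 117, 115, 89, 99, 94, 114, 121, 124, 128, 128, 129, 148, 125, 166, 168, 147, 163]
125 [101, 112, 126, 124, 119, 116, 116, 90, 92, 92, 124, 122, 121, 133, 133, 132, 220, 203, 145, 156, 143, 158]
130 [106, 112, 125, 124, 120, 118, 115, 90, 117, 121, 123, 123, 123, 133, 133, 134, 227, 211, 159, 164, 177, 159]
135 [111, 111, 126, 124, 125, 126, 118, 91, 96, 107, 123, 123, 124, 131, 131, 131, 192
[... 3227 characters left out ...]
7, 116, 75, 77, 78, 79, 79, 73, 116, 121, 121, 96, 102, 97, 100]
175 [143, 156, 156, 167, 176, 153, 126, 113, 110, 76, 77, 78, 80, 78, 74, 112, 114, 123, 100, 99, 100, 109]
180 [124, 139, 158, 169, 162, 161, 116, 113, 110, 76, 78, 78, 79, 79, 73, 112, 114, 116, 86, 106, 99, 104]
185 [180, 163, 158, 164, 148, 146, 93, 85, 100, 76, 79, 79, 80, 78, 74, 97, 100, 88, 97, 97, 85, 98]
190 [181, 181, 182, 181, 180, 168, 138, 96, 95, 76, 79, 79, 79, 79, 73, 90, 96, 102, 99, 99, 98, 107]
195 [179, 179, 180, 181, 181, 183, 176, 110, 108, 76, 78, 79, 80, 79, 75, 108, 108, 108, 108, 109, 107, 106]
200 [183, 184, 184, 185, 186, 185, 129, 109, 107, 76, 79, 79, 80, 79, 77, 108, 107, 106, 105, 105, 105, 105]
```

move_arm:
  commands:
    - [[-0.3,1,0],0.35,0]
    - [[-0.3,1,0],0.35,0]
    - [[-0.3,1,0],0.35,0]
    - [[-0.3,1,0],0.35,0]
    - [[-0.3,1,0],0.35,0]
    - [[-0.3,1,0],0.35,0]
    - [[-0.3,1,0],0.35,0]
    - [[-0.3,1,0],0.35,0]
    - [[-0.3,1,0],0.35,0]
    - [[-0.3,1,0],0.35,0]
    - [[-0.3,1,0],0.35,0]
    - [[-0.3,1,0],0,0]
    - [[-0.2,0.6,0],0,0]
    - [[0,0,0],0,0]
    - [[0,0,0],0,0]

```text
t: 52.78
eef_pos: [404.9, 194.6, 415.9]
tcp_rot: [3.141, -0.0, 0.003]
ft_force: [-0.8, 0.6, -0.9]
opening: 0.498
grip_force: 0.0
```

```bash
python3 q.py
python3 - <<'E'
from h import *
w=read_camera("wrist");save(w,"wj")
print("mark",proj(w,(465,188,92)),"ptr",proj(w,(456,187.8,42)),"jar",proj(w,(519,188.6,132)),"floor",proj(w,(519,188.6,70)))
g=w["image"].mean(2).astype(int)
u=proj(w,(465,188,92)).astype(int)
for r in range(u[1]-14,u[1]+24,2): print(r,g[r,u[0]-16:u[0]+18].tolist())
print([(np.round(r["at"],1).tolist(),round(r["confidence"],2)) for r in search_frame("ball1",w)])
E
```

```text
[405.2 194.  415.9] [ 3.141e+00 -0.000e+00  2.000e-03] [-0.6  0.4 -0.3] [ 0.05 -0.01  0.05] grip torque y -0.11 z 0.05 t 52.83
mark [330.62070068 146.75639353] ptr [329.58753586 153.79377456] jar [331.557538    59.26602376] floor [329.66697574  71.25828968]
132 [181, 181, 182, 181, 181, 180, 180, 180, 180, 184, 209, 213, 213, 213, 213, 213, 212, 212, 213, 213, 212, 211, 212, 211, 211, 211, 211, 211, 211, 210, 210, 210, 209, 209]
134 [109, 110, 112, 113, 114, 116, 117, 120, 120, 133, 198, 206, 208, 208, 209, 209, 209, 209, 209, 208, 208, 207, 207, 205, 198, 196, 195, 188, 187, 189, 188, 182, 179, 177]
136 [125, 120, 110, 107, 104, 103, 101, 100, 100, 100, 103, 104, 104, 109, 110, 111, 110, 110, 107, 111, 111, 109, 108, 108, 105, 105, 105, 103, 103, 106, 105, 104, 104, 107]
138 [206, 203, 202, 200, 194, 189, 181, 172, 167, 151, 97, 63, 57, 59, 58, 58, 59, 58, 78, 129, 144, 146, 148, 155, 157, 161, 168, 171, 173, 180, 183, 183, 186, 193]
140 [211, 211, 211, 211, 210, 210, 210, 210, 208, 202, 136, 73, 56, 57, 56, 56, 56, 63, 116, 194, 205, 206, 206, 207, 208, 208, 208, 208, 209, 209, 209
[... 1782 characters left out ...]
, 186, 183, 181, 181, 181, 182, 182, 183, 179, 149, 108, 89, 93, 129, 134, 135, 134, 134, 135, 134]
164 [139, 138, 132, 131, 153, 174, 180, 181, 183, 184, 185, 186, 186, 183, 181, 181, 181, 181, 182, 184, 186, 185, 185, 182, 176, 146, 105, 88, 92, 128, 132, 132, 132, 132]
166 [89, 95, 120, 145, 151, 153, 154, 154, 156, 157, 157, 156, 153, 156, 178, 182, 182, 184, 185, 185, 184, 183, 179, 158, 154, 152, 133, 98, 85, 86, 85, 86, 86, 86]
168 [95, 101, 102, 104, 104, 104, 105, 106, 106, 104, 103, 103, 104, 110, 148, 158, 181, 185, 184, 183, 181, 181, 176, 120, 105, 106, 106, 105, 100, 91, 83, 81, 81, 81]
[([357.6, 86.2], 0.93), ([334.1, 37.0], 0.72), ([297.6, 69.7], 0.68), ([333.6, 61.7], 0.16)]
```

```bash
python3 -c "
from cell import env
print(env.job_done())"
```

```text
the job is handed in; nothing more can be done
None
```

I handed the job in at about 53 s: all three balls are in the jar, the empty scoop stands upright on its pad, the mark is within about 0.7° of the pointer, and the bottle, brush pot and mallet are where they were. The first try at tilting only slid the scoop in the fingers, so I set it back on the pad still full, gripped it further forward and tilted it in the jar from there.

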